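Comb rattan rods into a conditioning tray and shut it behind the sash

ROBOT

A 7-joint arm with a two-finger parallel gripper is mounted at the origin on the work surface. World frame = base frame: x ahead of the robot, y to its left, z up, the work surface at z = 0. Lengths are in m, angles in degrees, forces in N, time in s.
With the tool pointing down it reaches from about 0.35 to 0.9 m from the base axis. Payload 7.2 kg.
Tool frame: the origin (TCP) lies midway between the tips of the shut fingers; the grasp point (between the pads) lies 19 mm behind it; z points along the fingers, y is the line along which they close (so a half turn about z gives the same grasp; the last joint's range is limited). The gripper opens to 85 mm and grips with 20 to 120 N. Pads are 22 mm wide; open, the fingers measure 114 mm over their backs; the gripper's body (76 mm by 85 mm) begins 54 mm behind the grasp point. The pads swing forward as they close: fully open they stand 13 mm farther back than shut.
Start: joints at [-79.767, 23.554, -0.728, 91.456, 0.321, 64.991, -4.71], TCP at [0.153, 0.606, 0.231] pointing down, gripper open.
Joint ranges: [-169.25, 169.25], [-16.82, 113.86], [-84.01, 82.57], [7.8, 145.47], [-59.2, 239.2], [7.22, 106.19], [-163.78, 163.78]. Speed limits (degrees/s): [136.94, 136.94, 172.46, 172.46, 180, 180, 180].

INTERFACE

Orientations are given as a 3x3 rotation matrix whose columns are the frame's x, y, z axes.
In Python, from station import readout, camera, calibration, ticket, outline_of, tip_of gives the robot as it stands.
- The arm moves only by the tool jog_arm, never from a script. Its argument "deltas" is one flat list of numbers, 4 for each row, row after row: the shift along the tool's x, y, z as a fraction of full scale, then the turn about the tool's z as a fraction of full scale. In form: [dx, dy, dz, twist, dx, dy, dz, twist, ...]. A call has 1 to 12 rows; each row is the pose to reach, as a shift and turn from the pose commanded when the call began, along the tool's axes at that moment, turning the shorter way round; what a row does not reach only later rows make up. Full scale, the value 1, is 0.5 m for a shift and 180 degrees for a turn. A row lasts 1/12 s, in which the tool goes at most 41.7 mm and 7.16 degrees, less where a joint would pass 70% of its speed; a pose out of reach is approached as far as the arm can. A call with a number of a shift or a turn outside -1 to 1 is refused whole. A call with a gripper value outside its range is refused whole. "gripper" is the closure, from -1 (fully open) to 1 (shut), set as the call begins (left out, the last holds). The fingers move at their own pace and stop on an object; "grip_force" is the grip in N (left out, the last holds). Time passes only in rows, so rows that repeat a pose let the fingers close. It gives the time, the measured TCP pose, the force, the opening and the grip force at its end, in the units of the state.
- readout.get_state(): the state, without advancing time (a new reading comes with each control period).
- camera(name): name is "scene" or "side" or "wrist"; returns the picture (480x640x3 uint8, red, green, blue); there is no depth.
- calibration(name): a dict with "intrinsics" (3x3 intrinsics, pixels), "D" ([k1, k2, p1, p2, k3] as OpenCV has them; the pictures are not rectified), "eye" and "orientation" of the camera in the world; the wrist camera has in their place "tool_from_camera" (4x4, takes a point from camera to tool coordinates, whose origin is the TCP and whose axes are the flange's). Camera axes: x right, y up, looking along -z (the intrinsics and any distortion apply to the point x, -y, -z); pixel columns grow to the right and rows downward; lengths in m; the calibration is good to about 2 mm. A picture is of the moment at which its call begins: read the wrist's pose just before it. calibration takes no time and is no camera call.
- ticket.finish_job(): hands the job in; it is judged then, once.
Trained networks look in the newest picture that a camera, given by its name, has taken for a name from the list of things; names that differ only in an ending like _2 or _b are one class to them, and where a whole thing is asked for, a point or a joint stands for the part that bears it (a point fixed in the world has none). Each returns a list of dicts, best first, with "score" (0 to 1); they miss things now and then, are a little off and sometimes report something else, mostly with a low value. They report only what shows in the picture. A call takes as long as a camera call. They do not tell look-alikes from the thing itself.
- outline_of(query, camera): "pixels" (480x640 bool, what is visible of it) and "position" ([column, row] as shares, 0 to 1, of the picture: columns of its width, rows of its height, amid what is visible of it).
- tip_of(query, camera): "position" ([column, row] as shares, 0 to 1, of the picture: columns of its width, rows of its height: a listed point, or the origin of a listed thing).
The state is a dict: "clock": time; "q": joint angles; "qvel": joint speeds; "joint_torque": joint torques, N m; "ee_pos": TCP position; "eef_rot": TCP orientation; "contact_force": force on the tool from outside, world axes, zero at the start; "wrist_torque": the same for the moment, N m; "opening": opening from 0.0 (shut) to 1.0 (fully open); "gripper_force": force on a finger pad.
Only numpy, scipy, OpenCV 4.12 (cv2) and the standard library are available. Lean on these libraries where they do the work, as an engineer would, in place of code of your own. Each camera call takes 0.05 s, during which the arm holds its last target. There are 200 camera calls.

TASK

Comb the rods lying askew in the wooden tray with the red-handled rake until they drop into the grooves, see that every rod on the green mat lies in a groove of its own as well, and stand the rake upright on the middle of its cork pad. With all the rods lying in the grooves and the tray still outside, push the sash up under its yellow lip until the lip's underside is level with the red pointer and let it stand there, then push the tray in by its black handle as far as it goes, and last push the sash fully down again. Leave the knife, pliers, sponge block and glue bottle where they are.

Things in the scene. Friction and masses are not known exactly. Their poses are not given: they have to be found in the camera images.
- cabinet: Small see-through cabinet with wooden posts (246 mm wide, 322 mm high with its brass pulleys), fixed. Origin on the bench under the middle of the sash; its +y points into the cabinet (the way the tray slides in), its x lies across the opening, z up. Posts 22 x 30 mm stand at x = +-112 mm, up to z = 300 mm; the cabinet box reaches from y = 15 to 212 mm, roof at 171 mm.
- tray (a joint): How far the tray has slid along the cabinet's +y, m: 0 = fully out (as at the start), 0.273 = home against its stop. Stiff runners: about 6 N moves it; it stays where it is left.
- tray_mid (a point): Point on the bench under the tray's middle; axes as the cabinet's. Tray 132 (x) x 228 (y) mm. Side walls (x = 60 to 66 mm either side) reach z = 38 mm, the front wall (y = -108 to -114) z = 45 mm, the wall at the cabinet end (y = 108 to 114) z = 70 mm: it passes only under a sash raised by more than 12 mm.
- groove_first (a point): Middle of the floor of the tray's groove farthest from the cabinet, at y = -91, z = 15 mm from tray_mid. 8 grooves run along the tray's x, 18 mm wide, 26 mm apart (the last at y = +91); the 8 mm wide ridges between them and at both ends reach 15 mm above this point. A rod in a groove has its axis 8 mm above this point, one lying on the ridges 23 mm.
- tray_handle (a point): Middle of the top of the tray's black handle bar, 60 (x) x 14 (y) x 30 mm (z = 20 to 50 mm above the bench), carried 44 mm in front of the front wall on a 10 mm stem; 165 mm in front (-y) of tray_mid.
- sash (a joint): Height of the see-through sash above shut, m: 0 = fully down (lip underside 60 mm above the bench), 0.13 = top stop. Counterbalanced: about 2.5 N moves it up or down, and it stays where it is left. It starts slightly open.
- sash_edge (a point): Middle of the front lower edge of the sash's yellow lip. The lip is the sash's lower edge: 160 mm along x, 8 mm thick (upward from this point), standing 40 mm out from the sash towards -y; this point is 46 mm in front of the cabinet origin's plane y = 0. The sash stands 114 mm high above the lip's underside. Axes as the cabinet's.
- mark_tip (a point): The red pointer on the post at the cabinet's -x side: its middle, at the height to which the underside of the lip is to be raised; z up. Its height differs from start to start.
- rake: Rake standing on its tines, about 160 g; origin mid-underside, z up, x along its 104 mm length. Two rows of 14 mm tines (100 mm long, 36 mm over both in y) under a head 104 x 40 mm (z = 14 to 28), with an upright red grip 20 (x) x 30 (y) mm, z = 28 to 74. Held with x along the grooves, tines 4 mm above the ridges, it clears seated rods and pushes loose ones along y into free grooves.
- pad: Cork pad 180 x 110 x 6 mm, fixed, origin in the middle of its underside, x along its length. The rake belongs on its middle.
- mat: Green cutting mat 200 x 150 x 3 mm, fixed, origin in the middle of its underside.
- rod1: Straw-coloured rod with two copper bands, 16 mm thick, 110 mm long, 20 g; origin at its middle on its axis, x along it. Starts askew across the ridges of the tray. May be absent (None).
- rod2: Straw-coloured rod with two copper bands, 16 mm thick, 110 mm long, 20 g; origin at its middle on its axis, x along it. Starts askew across the ridges of the tray. May be absent (None).
- rod3: Straw-coloured rod with two copper bands, 16 mm thick, 110 mm long, 20 g; origin at its middle on its axis, x along it. Starts askew across the ridges of the tray. May be absent (None).
- rod4: Straw-coloured rod with two copper bands, 16 mm thick, 110 mm long, 20 g; origin at its middle on its axis, x along it. Starts askew across the ridges of the tray. May be absent (None).
- rod5: Straw-coloured rod with two copper bands, 16 mm thick, 110 mm long, 20 g; origin at its middle on its axis, x along it. Starts on the mat. May be absent (None).
- rod6: Straw-coloured rod with two copper bands, 16 mm thick, 110 mm long, 20 g; origin at its middle on its axis, x along it. Starts on the mat. May be absent (None).
- rod7: Straw-coloured rod with two copper bands, 16 mm thick, 110 mm long, 20 g; origin at its middle on its axis, x along it. Starts on the mat. May be absent (None).
- knife: Knife with a round wooden handle and a steel blade, 215 mm long, lying on the bench. Leave alone.
- pliers: Pliers with red handles, on the bench. Leave alone.
- sponge: Brown sponge block 75 x 55 x 25 mm. Leave alone.
- glue: White bottle with a red cap, 44 mm thick, 110 mm high. Leave alone.
Not all that is in view belongs to the job. Leave any pink look-alike of the rod2 alone. Leave any turquoise look-alike of the rod6 alone.

How it is judged (in metres and radians):
On the way, in this order (a step that is already met when the one before it is completed fails the run):
1. the rake pushes on a rod that started in the tray ((contact force between rake and rod1 above 0.02 N or contact force between rake and rod2 above 0.02 N or contact force between rake and rod3 above 0.02 N or contact force between rake and rod4 above 0.02 N)).
2. all rods lie in grooves of the tray while it is still outside (z of each of rod1, rod2, rod3, rod4, rod5, rod6, rod7 in the frame of tray_mid below 0.0265 m and angle between the x axis of each of rod1, rod2, rod3, rod4, rod5, rod6, rod7 and the x axis of tray_mid, either way round below 0.1 rad and x of rod1 in the frame of tray_mid between -0.012 and 0.012 m and y of rod1 in the frame of tray_mid between -0.105 and 0.105 m and x of rod2 in the frame of tray_mid between -0.012 and 0.012 m and y of rod2 in the frame of tray_mid between -0.105 and 0.105 m and x of rod3 in the frame of tray_mid between -0.012 and 0.012 m and y of rod3 in the frame of tray_mid between -0.105 and 0.105 m and x of rod4 in the frame of tray_mid between -0.012 and 0.012 m and y of rod4 in the frame of tray_mid between -0.105 and 0.105 m and x of rod5 in the frame of tray_mid between -0.012 and 0.012 m and y of rod5 in the frame of tray_mid between -0.105 and 0.105 m and x of rod6 in the frame of tray_mid between -0.012 and 0.012 m and y of rod6 in the frame of tray_mid between -0.105 and 0.105 m and x of rod7 in the frame of tray_mid between -0.012 and 0.012 m and y of rod7 in the frame of tray_mid between -0.105 and 0.105 m and value of joint tray below 0.06 m), for 0.2 s.
3. the sash stands with its lip level with the red pointer, within 10 mm, the tray still outside (z of sash_edge in the frame of mark_tip between -0.01 and 0.01 m and value of joint tray below 0.06 m), for 0.4 s.
4. the tray is home, the sash still up (value of joint tray above 0.267 m and value of joint sash above 0.04 m), for 0.2 s.
At the end, for the whole second after the job is handed in: Tray home (within 6 mm), sash fully down (within 6 mm), every rod in a groove of the tray (axis within 3.5 mm of its seated height, parallel to the groove within 0.1 rad, within 12 mm of the middle), rake standing upright on the pad within 45 mm of its middle, rods at rest (z of each of rod1, rod2, rod3, rod4, rod5, rod6, rod7 in the frame of tray_mid below 0.0265 m and angle between the x axis of each of rod1, rod2, rod3, rod4, rod5, rod6, rod7 and the x axis of tray_mid, either way round below 0.1 rad and x of rod1 in the frame of tray_mid between -0.012 and 0.012 m and y of rod1 in the frame of tray_mid between -0.105 and 0.105 m and x of rod2 in the frame of tray_mid between -0.012 and 0.012 m and y of rod2 in the frame of tray_mid between -0.105 and 0.105 m and x of rod3 in the frame of tray_mid between -0.012 and 0.012 m and y of rod3 in the frame of tray_mid between -0.105 and 0.105 m and x of rod4 in the frame of tray_mid between -0.012 and 0.012 m and y of rod4 in the frame of tray_mid between -0.105 and 0.105 m and x of rod5 in the frame of tray_mid between -0.012 and 0.012 m and y of rod5 in the frame of tray_mid between -0.105 and 0.105 m and x of rod6 in the frame of tray_mid between -0.012 and 0.012 m and y of rod6 in the frame of tray_mid between -0.105 and 0.105 m and x of rod7 in the frame of tray_mid between -0.012 and 0.012 m and y of rod7 in the frame of tray_mid between -0.105 and 0.105 m and value of joint tray above 0.267 m and value of joint sash below 0.006 m and horizontal distance between rake and pad below 0.045 m and angle between rake's own z axis and vertical below 0.15 rad and height (world z) of rake below 0.012 m and linear speed of each of rod1, rod2, rod3, rod4, rod5, rod6, rod7 below 0.02 m/s); the robot touches nothing.
It fails at once if the tray is driven into the lowered sash (value of joint tray between 0.1 and 0.25 m and value of joint sash below 0.012 m).
It fails at once if the knife is disturbed (moved by 40 mm) (distance of knife from where it was at the start of the episode above 0.04 m).
It fails at once if the pliers is disturbed (moved by 40 mm) (distance of pliers from where it was at the start of the episode above 0.04 m).
It fails at once if the sponge is disturbed (moved by 40 mm) (distance of sponge from where it was at the start of the episode above 0.04 m).
It fails at once if the glue is disturbed (moved by 40 mm) (distance of glue from where it was at the start of the episode above 0.04 m).
Of rod1, rod2, rod3, rod4, rod5, rod6, rod7 only 5 to 7 are there at a start; the rules pass over those that are not, and their reading is None.
At some moment in a run one of rake may be knocked a few centimetres aside while the robot is not near it.
Once in a run the grip may slacken for a moment while it holds something.
It also fails if it takes over 208 s, if anything falls off the work surface, if the arm or the gripper's body presses on something with over 40 N, if the wrist force passes 120 N, or if a joint passes its speed limit or range.

## Working session

There is one attempt and no reset: what is moved stays moved. The work goes in short steps, Python scripts to look and compute and a tool call to move; the robot and the scene stay as the last step left them, time stands still between calls to the robot, and variables do not carry over. Pictures are saved under pics/ and viewed, at most 14 in all, crops included, and the job is handed in when it is done.

Besides the shell and the picture viewer there is one more tool, called after "Call:" as a command line: name --argument value ..., lists and objects as JSON in quotes. jog_arm: Moves the arm, as the interface text tells. Shift numbers are shares of 0.5 m and turn numbers shares of 180 degrees, none past 1 either way. Its arguments: {"type":"object","properties":{"deltas":{"type":"array","items":{"type":"number","minimum":-1,"maximum":1}},"gripper":{"type":"number"},"grip_force":{"type":"number"}},"required":["deltas"]}

```bash
mkdir -p pics; ls
cat > h.py <<'E'
import numpy as np, cv2
from station import readout, camera, calibration, ticket, outline_of, tip_of
def pose(name):
    c=calibration(name)
    K=np.array(c["intrinsics"]);D=np.array(c["D"],float)
    if name=="wrist":
        s=readout.get_state();T=np.eye(4);T[:3,:3]=s["eef_rot"];T[:3,3]=s["ee_pos"]
        M=T@np.array(c["tool_from_camera"]);return K,D,M[:3,3],M[:3,:3]
    return K,D,np.array(c["eye"]),np.array(c["orientation"])
def ray(P,px):
    K,D,e,R=P
    u=cv2.undistortPoints(np.array(px,float).reshape(-1,1,2),K,D).reshape(-1,2)
    d=np.c_[u[:,0],-u[:,1],-np.ones(len(u))]@R.T
    return e,d
def onz(P,px,z):
    e,d=ray(P,px);return e+d*((z-e[2])/d[:,2])[:,None]
def proj(P,X):
    K,D,e,R=P
    c=(np.atleast_2d(X)-e)@R; c=c*[1,-1,-1]
    return cv2.projectPoints(c,np.zeros(3),np.zeros(3),K,D)[0].reshape(-1,2)
def snap(name,fn=None):
    P=pose(name);im=camera(name)
    if fn: cv2.imwrite("pics/"+fn,im[:,:,::-1])
    return P,im
def px(p): return np.array(p["position"])*[640,480]
E
python3 - <<'E'
from h import *
np.set_printoptions(precision=3,suppress=True)
for n in("scene","side","wrist"):
    P,im=snap(n,n+"0.png");print(n,P[2],P[3][:,2])
    if n=="wrist":continue
    for q in("cabinet","tray_mid","groove_first","tray_handle","sash_edge","mark_tip","rake","pad","mat","rod1","rod5","knife","pliers","sponge","glue"):
        r=tip_of(q,n);print(q,[(px(a).round(1).tolist(),round(a["score"],2)) for a in r[:9]])
E
```

```text
pics
scene [ 1.041 -0.769  0.722] [ 0.454 -0.69   0.563]
cabinet [([356.0, 246.6], 0.92)]
tray_mid [([312.0, 293.2], 0.58)]
groove_first [([292.3, 311.8], 0.81)]
tray_handle [([275.1, 323.3], 0.83)]
sash_edge []
mark_tip [([321.5, 276.8], 0.73), ([309.0, 178.3], 0.49)]
rake [([356.6, 324.1], 0.84), ([354.9, 243.3], 0.26)]
pad [([364.3, 322.5], 0.72)]
mat [([197.4, 372.8], 0.61)]
rod1 [([320.4, 277.8], 0.86), ([131.8, 328.0], 0.8), ([222.3, 386.1], 0.75), ([322.6, 267.2], 0.74), ([311.2, 285.4], 0.72), ([332.1, 262.5], 0.69), ([462.2, 303.8], 0.62), ([201.4, 366.1], 0.59)]
rod5 [([320.4, 277.8], 0.86), ([131.8, 328.0], 0.8), ([222.3, 386.1], 0.75), ([322.6, 267.2], 0.74), ([311.2, 285.4], 0.72), ([332.1, 262.5], 0.69), ([462.2, 303.8], 0.62), ([201.4, 366.1], 0.59)]
knife [([224.7, 285.6], 0.87)]
pliers [([305.4, 413.0], 0.81), ([349.6, 228.1], 0.58)]
sponge [([295.9, 202.3], 0.82), ([332.5, 261.5], 0.23)]
glue [([451.6, 254.2], 0.7), ([310.5, 289.5], 0.56), ([361.3, 322.5], 0.53), ([222.7, 385.6], 0.25)]
side [0.231 0.949 0.762] [-0.258  0.812  0.523]
cabinet [([392.4, 216.4], 0.19)]
tray_mid []
groove_first [([327.5, 248.8], 0.81)]
tray_handle [([338.1, 217.1], 0.91)]
sash_edge []
mark_tip []
rake [([276.9, 247.6], 0.71)]
pad [([271.3, 256.0], 0.58)]
mat [([370.0, 216.7], 0.87)]
rod1 [([324.1, 251.2], 0.76), ([181.1, 281.5], 0.67), ([443.1, 224.7], 0.66), ([354.6, 206.1], 0.61), ([369.5, 213.7], 0.56), ([370.9, 211.1], 0.53), ([391.7, 217.1], 0.44)]
rod5 [([324.1, 251.2], 0.76), ([181.1, 281.5], 0.67), ([443.1, 224.7], 0.66), ([354.6, 206.1], 0.61), ([369.5, 213.7], 0.56), ([370.9, 211.1], 0.53), ([391.7, 217.1], 0.44)]
knife [([406.5, 265.8], 0.68)]
pliers [([299.3, 211.5], 0.68), ([355.7, 207.0], 0.37)]
sponge [([408.7, 394.4], 0.88)]
glue [([182.3, 337.8], 0.86)]
wrist [0.081 0.624 0.373] [-0.279  0.07   0.958]
```

View pics/scene0.png

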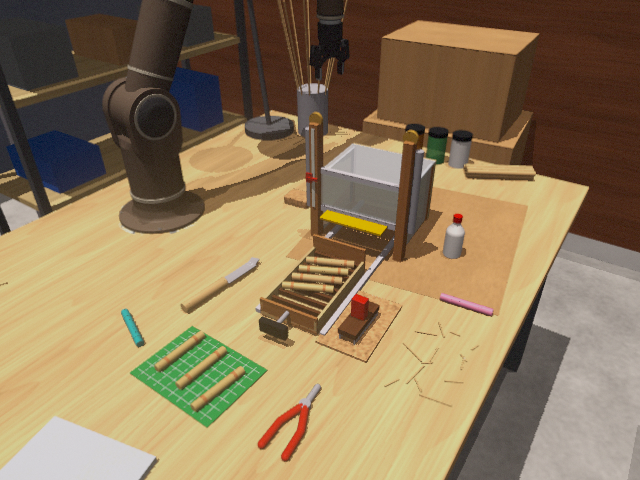

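View pics/side0.png

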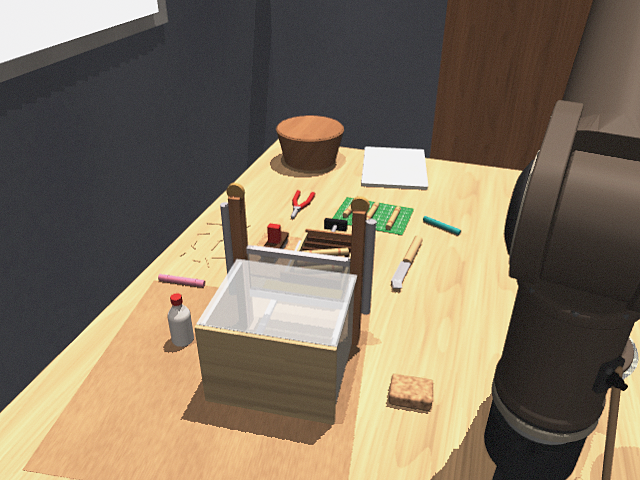

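Run:
```python
from h import *
np.set_printoptions(precision=3,suppress=True)
P=pose("scene");S=pose("side")
for n,p,z in(("cab",(356,246.6),0),("mid",(312,293.2),0),("g1",(292.3,311.8),.015),("hand",(275.1,323.3),.05),("rake",(356.6,324.1),.006),("pad",(364.3,322.5),0),("mat",(197.4,372.8),0),("r",(179,352),.011),("r",(202,367),.011),("r",(219,388),.011),("knife",(224.7,285.6),0.01),("pliers",(305,413),0),("glue",(451.6,254),0),("sponge",(296,202),0),("postR base",(401,260),0)):
    print(n,onz(P,p,z)[0])
for n,p,z in(("g1",(327.5,248.8),.015),("hand",(338.1,217.1),.05),("rake",(276.9,247.6),.006),("pad",(271,256),0),("mat",(370,216.7),0),("glue",(182,337),0)):
    print("side",n,onz(S,p,z)[0])
s=readout.get_state();print(s["clock"],s["ee_pos"],s["eef_rot"],s["opening"]);print(calibration("wrist")["tool_from_camera"],calibration("wrist")["intrinsics"])
```

```text
cab [ 0.532  0.148 -0.   ]
mid [ 0.542 -0.061  0.   ]
g1 [ 0.553 -0.146  0.015]
hand [ 0.569 -0.221  0.05 ]
rake [ 0.676 -0.097  0.006]
pad [ 0.684 -0.078  0.   ]
mat [ 0.496 -0.361  0.   ]
r [ 0.439 -0.35   0.011]
r [ 0.501 -0.353  0.011]
r [ 0.56  -0.371  0.011]
knife [ 0.374 -0.155  0.01 ]
pliers [ 0.71  -0.325  0.   ]
glue [0.741 0.249 0.   ]
sponge [0.276 0.246 0.   ]
postR base [0.65  0.159 0.   ]
side g1 [ 0.558 -0.138  0.015]
side hand [ 0.56  -0.237  0.05 ]
side rake [ 0.683 -0.117  0.006]
side pad [ 0.686 -0.086  0.   ]
side mat [ 0.501 -0.349  0.   ]
side glue [0.746 0.239 0.   ]
1.65 [0.153 0.606 0.231] [[-0.97   0.244 -0.   ]
 [ 0.244  0.97  -0.   ]
 [ 0.    -0.    -1.   ]] 0.9999683748687473
[[ 0.001  0.958  0.288  0.074]
 [ 1.    -0.001 -0.     0.   ]
 [-0.     0.288 -0.958 -0.142]
 [ 0.     0.     0.     1.   ]] [[374.179   0.    314.367]
 [  0.    374.179 240.985]
 [  0.      0.      1.   ]]
```

```bash
cat >> h.py <<'E'
def go(*targets):
    """print jog numbers for targets (x,y,z,yaw of tool x deg) from the current pose"""
    s=readout.get_state();p=np.array(s["ee_pos"]);R=np.array(s["eef_rot"])
    yaw=np.degrees(np.arctan2(R[1,0],R[0,0]))
    print("at",p.round(4),"yaw",round(yaw,2),"t",round(s["clock"],1),"open",round(s["opening"],3),"F",np.round(s["contact_force"],1),"z",R[:,2].round(3))
    for t in targets:
        d=R.T@(np.array(t[:3])-p)/.5
        tw=-((t[3]-yaw+180)%360-180)/180
        print(np.round([*d,tw],4).tolist(), "rows>=%.1f"%max(np.linalg.norm(d)*500/41.7,abs(tw)*180/7.16))
E
python3 - <<'E'
from h import *
go((.153,.606,.40,166),(.30,.33,.42,130),(.55,-.1,.40,95))
E
```

```text
at [0.1527 0.606  0.2313] yaw 165.86 t 1.6 open 1.0 F [-0.  -0.8 -0.2] z [-0. -0. -1.]
[-0.0006, 0.0, -0.3374, -0.0008] rows>=4.0
[-0.4205, -0.4634, -0.3774, 0.1992] rows>=8.8
[-1.1155, -1.1752, -0.3374, 0.3937] rows>=19.8
```

Call:
jog_arm --deltas '[0,0,-0.35,0,0,0,-0.35,0,-0.42,-0.46,-0.36,0.2,-0.42,-0.46,-0.36,0.2,-0.42,-0.46,-0.36,0.2,-0.42,-0.46,-0.36,0.2,-0.42,-0.46,-0.36,0.2,-0.42,-0.46,-0.36,0.2,-0.42,-0.46,-0.36,0.2,-0.42,-0.46,-0.36,0.2,-0.42,-0.46,-0.36,0.2,-0.42,-0.46,-0.36,0.2]'

```text
clock: 2.65
ee_pos: [0.3013, 0.3304, 0.4125]
eef_rot: [[-0.638, 0.77, 0.001], [0.77, 0.638, 0.003], [0.001, 0.003, -1.0]]
contact_force: [-1.5, 0.2, -0.9]
opening: 0.998
gripper_force: 0.0
```

Run:
```python
from h import *
go((.55,-.1,.40,95))
```

```text
at [0.3013 0.3304 0.4125] yaw 129.64 t 2.6 open 0.998 F [-1.5  0.2 -0.9] z [ 0.001  0.003 -1.   ]
[-0.9803, -0.1662, 0.0232, 0.1924] rows>=11.9
```

Call:
jog_arm --deltas '[-0.98,-0.166,0.02,0.192,-0.98,-0.166,0.02,0.192,-0.98,-0.166,0.02,0.192,-0.98,-0.166,0.02,0.192,-0.98,-0.166,0.02,0.192,-0.98,-0.166,0.02,0.192,-0.98,-0.166,0.02,0.192,-0.98,-0.166,0.02,0.192,-0.98,-0.166,0.02,0.192,-0.98,-0.166,0.02,0.192,-0.98,-0.166,0.02,0.192,-0.98,-0.166,0.02,0.192]'

```text
clock: 3.65
ee_pos: [0.552, -0.0978, 0.4006]
eef_rot: [[-0.095, 0.995, -0.0], [0.995, 0.095, -0.0], [-0.0, -0.0, -1.0]]
contact_force: [-0.2, 1.9, 0.3]
opening: 0.996
gripper_force: 0.0
```

Call:
jog_arm --deltas '[0,0,0,0,0,0,0,0,0,0,0,0]'

```text
clock: 3.9
ee_pos: [0.5508, -0.096, 0.4003]
eef_rot: [[-0.094, 0.996, -0.002], [0.996, 0.094, -0.0], [0.0, -0.002, -1.0]]
contact_force: [-0.0, 0.3, -0.7]
opening: 1.0
gripper_force: 0.0
```

Run:
```python
from h import *
np.set_printoptions(precision=3,suppress=True)
go()
P,im=snap("wrist","w1.png")
z={"tray_handle":.05,"groove_first":.015,"mat":0,"pad":0,"rake":.006,"rod1":.03,"sash_edge":.07,"mark_tip":.15,"tray_mid":0,"cabinet":0}
for q in z:
    for a in tip_of(q,"wrist")[:9]:
        print(q,px(a).round(),round(a["score"],2),onz(P,px(a),z[q])[0])
```

```text
at [ 0.551 -0.096  0.4  ] yaw 95.37 t 3.9 open 1.0 F [-0.   0.3 -0.7] z [-0.002 -0.    -1.   ]
tray_handle [317. 278.] 0.8 [ 0.567 -0.225  0.05 ]
groove_first [312. 219.] 0.8 [ 0.552 -0.148  0.015]
groove_first [183. 206.] 0.41 [ 0.366 -0.146  0.015]
groove_first [317. 124.] 0.4 [ 0.546 -0.017  0.015]
mat [265. 339.] 0.85 [ 0.494 -0.359  0.   ]
pad [398. 185.] 0.64 [ 0.671 -0.089  0.   ]
rake [314. 125.] 0.74 [ 0.542 -0.019  0.006]
rake [405. 195.] 0.58 [ 0.682 -0.102  0.006]
rod1 [315. 181.] 0.92 [ 0.551 -0.09   0.03 ]
rod1 [318. 154.] 0.9 [ 0.551 -0.054  0.03 ]
rod1 [311.  97.] 0.89 [0.535 0.015 0.03 ]
rod1 [228. 335.] 0.83 [ 0.44  -0.339  0.03 ]
rod1 [550.  70.] 0.73 [0.828 0.074 0.03 ]
rod1 [147. 329.] 0.67 [ 0.316 -0.34   0.03 ]
rod1 [314. 125.] 0.61 [ 0.543 -0.019  0.03 ]
rod1 [265. 341.] 0.58 [ 0.496 -0.344  0.03 ]
rod1 [307. 352.] 0.56 [ 0.563 -0.358  0.03 ]
sash_edge [317.   4.] 0.58 [0.534 0.107 0.07 ]
mark_tip [315. 155.] 0.6 [ 0.547 -0.048  0.15 ]
mark_tip [306. 354.] 0.21 [ 0.557 -0.282  0.15 ]
tray_mid [317. 157.] 0.68 [ 0.55  -0.061  0.   ]
```

View pics/w1.png

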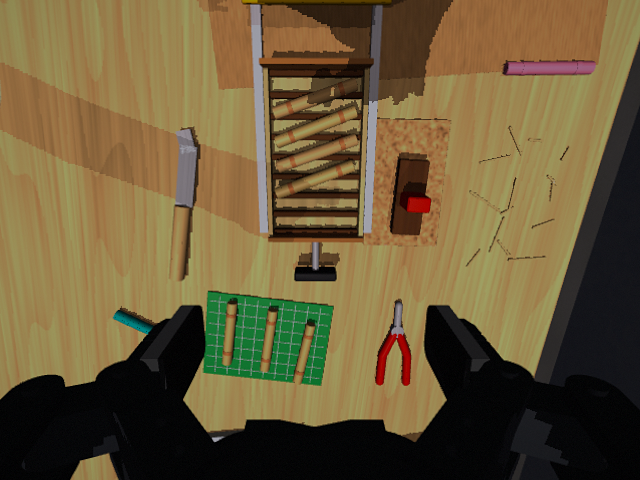

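Run:
```python
import cv2
im=cv2.imread("pics/w1.png")
cv2.imwrite("pics/w1c.png",cv2.resize(im[50:250,245:445],None,fx=3,fy=3,interpolation=cv2.INTER_CUBIC))
```

```text
(no output)
```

View pics/w1c.png

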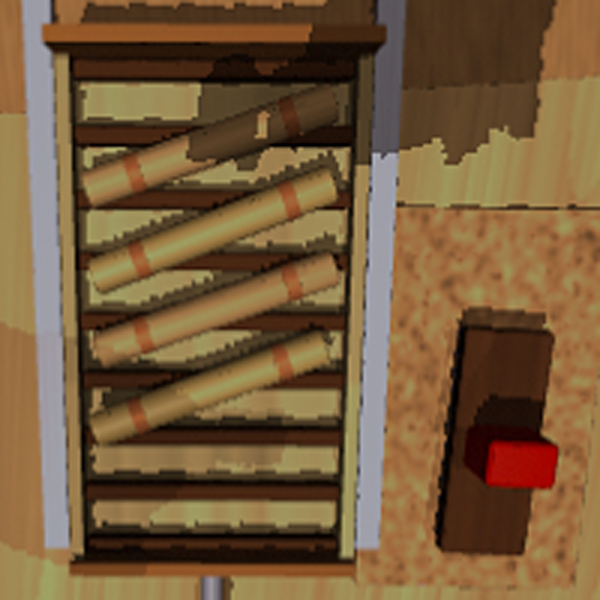

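```bash
cat > f.py <<'E'
from h import *
from scipy.optimize import least_squares
np.set_printoptions(precision=4,suppress=True)
def W(t,X):
    c,s=np.cos(t[2]),np.sin(t[2]);X=np.array(X,float)
    return np.c_[t[0]+c*X[:,0]-s*X[:,1],t[1]+s*X[:,0]+c*X[:,1],X[:,2]]
TR=None
E
python3 - <<'E'
from f import *
P=pose("wrist")
C=lambda L:np.array(L,float)/3+[245,50]
X=np.array([(-66,114,70),(66,114,70),(-66,-114,45),(66,-114,45),(-66,108,70),(66,108,70),(0,-165,50),(0,-91,15)])/1000
U=np.r_[C([(43,27),(386,27),(70,575),(357,575),(48,43),(384,43)]),[(317,278),(312,219)]]
r=least_squares(lambda t:(proj(P,W(t,X))-U).ravel(),[.55,-.06,.08],loss="soft_l1")
print("tray",r.x,np.degrees(r.x[2]));print(r.fun.reshape(-1,2) if r.fun.size==16 else r.fun)
# ridge check
ys=np.array([-78,-52,-26,0,26,52,78])/1000
print("ridges crop",((proj(P,W(r.x,np.c_[0*ys,ys,0*ys+.03]))-[245,50])*3).round())
# rake
H=onz(P,C([(463,325),(553,332),(525,553),(440,550)]),.028);print("rake",H.mean(0),H)
G=onz(P,C([(487,440),(558,440),(553,487),(490,487)]),.074);print("grip",G.mean(0))
# rods
for a,b in(((85,190),(340,102)),((95,278),(335,183)),((98,350),(335,268)),((97,428),(325,345))):
    E=onz(P,C([a,b]),.038);c=np.cos(r.x[2]);s=np.sin(r.x[2]);d=(E-[*r.x[:2],0])[:,:2]@np.array([[c,-s],[s,c]]);print("rod tray frame",d*1000,np.linalg.norm(d[1]-d[0]))
pad=onz(P,[(376,119),(450,120),(437,246),(364,243)],.006);print("pad",pad.mean(0),pad)
for q in("mat",):
    pass
E
```

```text
tray [ 0.5495 -0.0611  0.094 ] 5.385274877040639
[[-0.283  -0.4904]
 [ 0.3467 -0.488 ]
 [ 0.4003  0.5577]
 [-0.447   0.5284]
 [-1.715  -0.0654]
 [ 0.7608 -0.0642]
 [-0.881  -0.3644]
 [ 4.0547  2.0478]]
ridges crop [[213. 494.]
 [213. 438.]
 [214. 382.]
 [214. 323.]
 [214. 263.]
 [214. 200.]
 [214. 136.]]
rake [ 0.6843 -0.1033  0.028 ] [[ 0.6611 -0.0517  0.028 ]
 [ 0.7018 -0.051   0.028 ]
 [ 0.7074 -0.1541  0.028 ]
 [ 0.6669 -0.1564  0.028 ]]
grip [ 0.6846 -0.1038  0.074 ]
rod tray frame [[-54.8653  55.8772]
 [ 52.4694  90.4303]] 0.11275925464215739
rod tray frame [[-51.6971  19.7298]
 [ 51.4667  58.6808]] 0.11027210192639873
rod tray frame [[-51.2859 -11.0994]
 [ 52.6375  23.9085]] 0.10966142990637703
rod tray frame [[-52.7373 -45.8331]
 [ 49.3061  -8.9357]] 0.10850927702156722
pad [ 0.6822 -0.089   0.006 ] [[ 0.626  -0.0039  0.006 ]
 [ 0.7265  0.0039  0.006 ]
 [ 0.743  -0.1753  0.006 ]
 [ 0.6332 -0.1809  0.006 ]]
```

Run:
```python
from h import *
go((.6843,-.1036,.12,93.1),(.6843,-.1036,.042,93.1))
```

```text
at [ 0.5504 -0.0974  0.4014] yaw 95.32 t 4.5 open 0.999 F [-0.6 -0.1  0.3] z [ 0.  0. -1.]
[-0.0374, 0.2653, 0.563, 0.0123] rows>=7.5
[-0.0374, 0.2652, 0.719, 0.0123] rows>=9.2
```

Call:
jog_arm --deltas '[-0.037,0.265,0.4,0.012,-0.037,0.265,0.4,0.012,-0.037,0.265,0.4,0.012,-0.037,0.265,0.4,0.012,-0.037,0.265,0.4,0.012,-0.037,0.265,0.4,0.012,-0.037,0.265,0.5,0.012,-0.037,0.265,0.54,0.012,-0.037,0.265,0.56,0.012,-0.037,0.265,0.56,0.012,-0.037,0.265,0.56,0.012]' --gripper -0.2

```text
clock: 5.37
ee_pos: [0.6846, -0.1041, 0.1223]
eef_rot: [[-0.055, 0.999, 0.001], [0.999, 0.055, -0.0], [-0.0, 0.001, -1.0]]
contact_force: [1.5, 0.9, 0.4]
opening: 0.6
gripper_force: 0.0
```

Run:
```python
from f import *
go((.6843,-.1036,.042,93.1))
P,im=snap("wrist","w2.png")
```

```text
at [ 0.6846 -0.1041  0.1223] yaw 93.13 t 5.4 open 0.6 F [1.5 0.9 0.4] z [ 0.001 -0.    -1.   ]
[0.0011, -0.0006, 0.1607, 0.0002] rows>=1.9
```

View pics/w2.png

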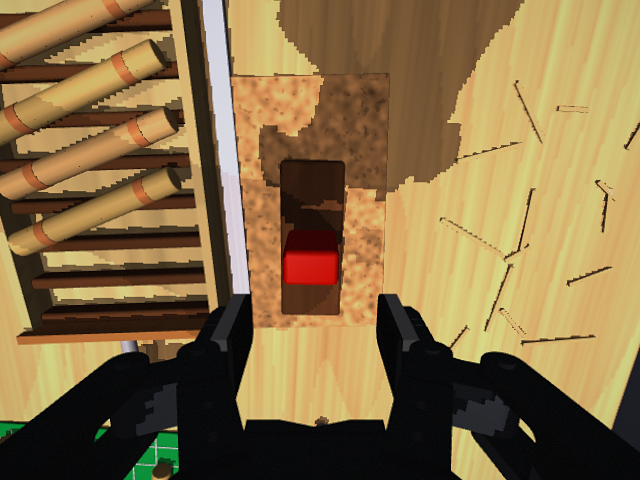

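Run:
```python
from f import *
P=pose("wrist");print(onz(P,[(311,268),(287,252),(337,252),(338,284),(285,284)],.08)); print(onz(P,[(281,162),(344,162),(338,314),(281,312)],.034),onz(P,[(235,75),(388,75),(382,326),(250,328)],.006))
```

```text
[[ 0.6831 -0.1016  0.08  ]
 [ 0.6701 -0.0933  0.08  ]
 [ 0.6962 -0.0919  0.08  ]
 [ 0.6981 -0.1099  0.08  ]
 [ 0.6697 -0.1115  0.08  ]]
[[ 0.662  -0.0515  0.034 ]
 [ 0.7002 -0.0494  0.034 ]
 [ 0.7041 -0.1517  0.034 ]
 [ 0.665  -0.1523  0.034 ]] [[ 0.6289 -0.0014  0.006 ]
 [ 0.7262  0.0041  0.006 ]
 [ 0.7419 -0.1748  0.006 ]
 [ 0.6395 -0.182   0.006 ]]
```

Call:
jog_arm --deltas '[0,0,0.06,0,0,0,0.12,0,0,0,0.16,0,0,0,0.16,0,0,0,0.16,0]'

```text
clock: 5.83
ee_pos: [0.6849, -0.1039, 0.043]
eef_rot: [[-0.055, 0.998, 0.002], [0.998, 0.055, -0.0], [-0.0, 0.001, -1.0]]
contact_force: [0.1, 0.0, 0.5]
opening: 0.601
gripper_force: 0.0
```

Call:
jog_arm --deltas '[0,0,0,0,0,0,0,0,0,0,0,0,0,0,0,0,0,0,0,0,0,0,0,0]' --gripper 1 --grip_force 60

```text
clock: 6.33
ee_pos: [0.6857, -0.1042, 0.0441]
eef_rot: [[-0.055, 0.998, 0.004], [0.998, 0.055, -0.0], [-0.0, 0.004, -1.0]]
contact_force: [-1.5, 0.6, 8.0]
opening: 0.345
gripper_force: 63.4
```

```bash
cat >> f.py <<'E'
T=np.array([.5495,-.0611,.09399])
YW=np.degrees(T[2])
def tw(x,y,z,yaw=0): # tray frame mm -> target
    p=W(T,[(x/1000,y/1000,z)])[0];return (*p,YW+yaw)
E
python3 - <<'E'
from f import *
s=readout.get_state();p=s["ee_pos"]
go((p[0],p[1],.16,50),tw(-2,-82,.16),tw(-2,-82,.0725))
E
```

```text
at [ 0.6857 -0.1042  0.0441] yaw 93.15 t 6.3 open 0.345 F [-1.5  0.6  8. ] z [ 0.004 -0.    -1.   ]
[-0.0001, 0.0009, -0.2318, 0.2397] rows>=6.0
[-0.0632, -0.264, -0.2328, 0.4876] rows>=12.3
[-0.0631, -0.2647, -0.0579, 0.4876] rows>=12.3
```

Call:
jog_arm --deltas '[0,0,-0.1,0,0,0,-0.23,0,0,0,-0.23,0.06,0,0,-0.23,0.1,-0.02,-0.08,-0.23,0.18,-0.04,-0.16,-0.23,0.24,-0.06,-0.22,-0.23,0.28,-0.063,-0.264,-0.23,0.32,-0.063,-0.264,-0.23,0.36,-0.063,-0.264,-0.23,0.4,-0.063,-0.264,-0.23,0.44,-0.063,-0.264,-0.23,0.4876]'

```text
clock: 7.33
ee_pos: [0.5544, -0.1423, 0.1575]
eef_rot: [[0.932, 0.361, 0.002], [0.361, -0.932, 0.001], [0.002, -0.0, -1.0]]
contact_force: [-0.1, -0.5, -1.0]
opening: 0.344
gripper_force: 62.3
```

Call:
jog_arm --deltas '[0,0,0,0.015,0,0,0,0.015,0,0,0,0.015]'

```text
clock: 7.58
ee_pos: [0.5543, -0.1424, 0.1569]
eef_rot: [[0.946, 0.325, 0.001], [0.325, -0.946, 0.0], [0.001, 0.0, -1.0]]
contact_force: [-0.5, 0.3, -1.0]
opening: 0.339
gripper_force: 62.3
```

Run:
```python
from f import *
go(tw(-2,-82,.0725))
P,im=snap("wrist","w3.png")
```

```text
at [ 0.5543 -0.1424  0.1569] yaw 18.95 t 7.6 open 0.339 F [-0.5  0.3 -1. ] z [ 0.001  0.    -1.   ]
[0.0012, 0.0016, 0.1687, 0.0753] rows>=2.0
```

View pics/w3.png

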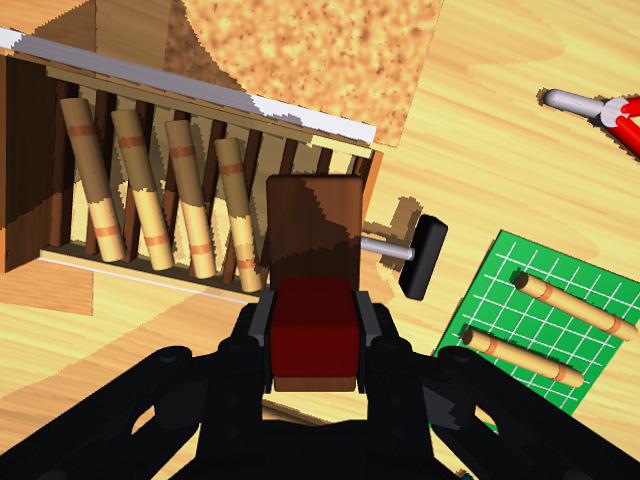

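Call:
jog_arm --deltas '[0.001,0.002,0,0.075,0.001,0.002,0,0.075,0.001,0.002,0,0.075,0.001,0.002,0.08,0.075,0.001,0.002,0.14,0.075,0.001,0.002,0.16,0.075,0.001,0.002,0.168,0.075,0.001,0.002,0.168,0.075,0.001,0.002,0.168,0.075]'

```text
clock: 8.38
ee_pos: [0.5556, -0.144, 0.0737]
eef_rot: [[0.996, 0.094, 0.002], [0.094, -0.996, -0.001], [0.002, 0.001, -1.0]]
contact_force: [0.4, -0.1, -0.8]
opening: 0.339
gripper_force: 63.3
```

Run:
```python
from f import *
go(tw(-2,-82,.0725),tw(-2,-20,.0725),tw(-2,30,.0725),tw(-2,62,.0725))
```

```text
at [ 0.5556 -0.144   0.0737] yaw 5.37 t 8.4 open 0.339 F [ 0.4 -0.1 -0.8] z [ 0.002 -0.001 -1.   ]
[-0.0006, -0.0021, 0.0024, -0.0001] rows>=0.0
[-0.0007, -0.1261, 0.0023, -0.0001] rows>=1.5
[-0.0007, -0.2261, 0.0022, -0.0001] rows>=2.7
[-0.0007, -0.2901, 0.0022, -0.0001] rows>=3.5
```

Call:
jog_arm --deltas '[0,-0.01,0.002,0,0,-0.02,0.002,0,0,-0.03,0.002,0,0,-0.04,0.002,0,0,-0.05,0.002,0,0,-0.06,0.002,0,0,-0.07,0.002,0,0,-0.08,0.002,0,0,-0.09,0.002,0,0,-0.1,0.002,0,0,-0.11,0.002,0,0,-0.12,0.002,0]'

```text
clock: 9.38
ee_pos: [0.5492, -0.083, 0.0713]
eef_rot: [[0.996, 0.093, -0.0], [0.093, -0.996, 0.0], [-0.0, -0.0, -1.0]]
contact_force: [0.3, 0.1, -2.1]
opening: 0.343
gripper_force: 63.4
```

Run:
```python
from f import *
go(tw(-2,62,.0725))
P,im=snap("wrist","w4.png")
```

```text
at [ 0.5492 -0.083   0.0713] yaw 5.32 t 9.4 open 0.343 F [ 0.3  0.1 -2.1] z [-0.  0. -1.]
[0.0005, -0.1675, -0.0025, -0.0004] rows>=2.0
```

View pics/w4.png

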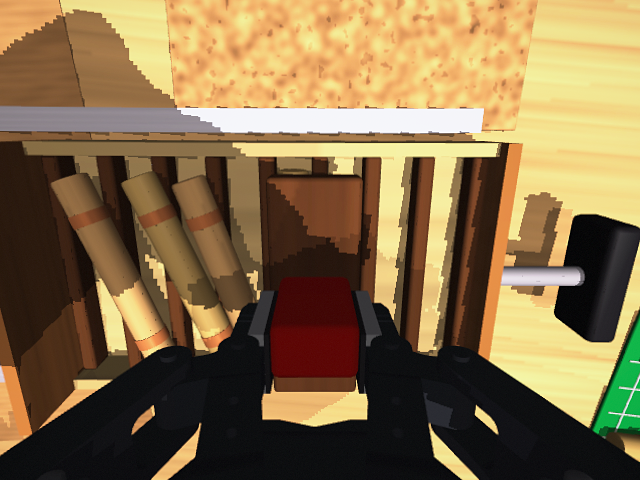

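Call:
jog_arm --deltas '[0,-0.01,-0.002,0,0,-0.02,-0.002,0,0,-0.03,-0.002,0,0,-0.04,-0.002,0,0,-0.05,-0.002,0,0,-0.06,-0.002,0,0,-0.07,-0.002,0,0,-0.08,-0.002,0,0,-0.09,-0.002,0,0,-0.1,-0.002,0,0,-0.11,-0.002,0,0,-0.12,-0.002,0]'

```text
clock: 10.43
ee_pos: [0.5436, -0.0232, 0.0723]
eef_rot: [[0.996, 0.093, -0.0], [0.093, -0.996, 0.0], [-0.0, -0.0, -1.0]]
contact_force: [0.8, 0.2, -1.9]
opening: 0.345
gripper_force: 63.5
```

Run:
```python
from f import *
go(tw(-2,62,.0725))
P,im=snap("wrist","w5.png")
```

```text
at [ 0.5436 -0.0232  0.0723] yaw 5.32 t 10.4 open 0.345 F [ 0.8  0.2 -1.9] z [-0.  0. -1.]
[0.0005, -0.0475, -0.0005, -0.0004] rows>=0.6
```

View pics/w5.png

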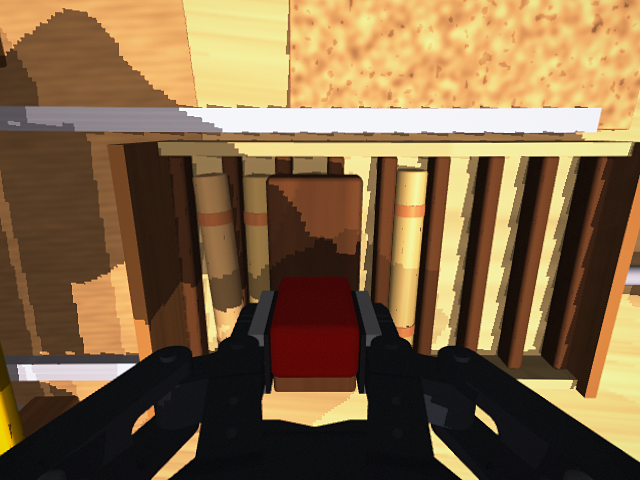

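Call:
jog_arm --deltas '[0,-0.01,0,0,0,-0.02,0,0,0,-0.03,0,0,0,-0.04,0,0,0,-0.05,0,0,0,-0.05,0,0,0,-0.05,0,0]'

```text
clock: 11.07
ee_pos: [0.5414, 0.0015, 0.0722]
eef_rot: [[0.996, 0.094, -0.0], [0.094, -0.996, -0.0], [-0.0, 0.0, -1.0]]
contact_force: [-0.1, -0.1, -1.2]
opening: 0.345
gripper_force: 63.5
```

Run:
```python
from f import *
go(tw(-2,62,.11),tw(-2,62,.2))
P,im=snap("wrist","w6.png")
```

```text
at [0.5414 0.0015 0.0722] yaw 5.37 t 11.1 open 0.345 F [-0.1 -0.1 -1.2] z [-0. -0. -1.]
[0.0004, 0.0022, -0.0755, -0.0001] rows>=0.9
[0.0004, 0.0022, -0.2555, -0.0001] rows>=3.1
```

View pics/w6.png

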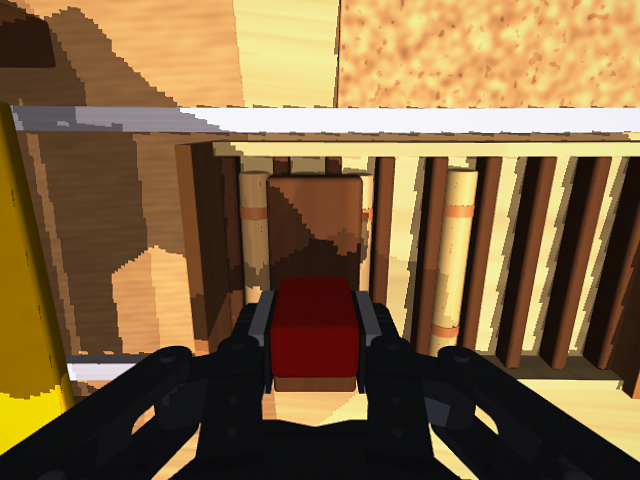

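Call:
jog_arm --deltas '[0,0.01,0,0,0,0.01,-0.05,0,0,0.01,-0.1,0,0,0.01,-0.2,0,0,0.01,-0.25,0,0.06,0.06,-0.25,-0.04,0.12,0.12,-0.25,-0.08,0.18,0.15,-0.25,-0.12,0.26,0.15,-0.25,-0.16,0.26,0.15,-0.25,-0.2,0.26,0.15,-0.25,-0.24,0.26,0.15,-0.25,-0.28]'

```text
clock: 12.12
ee_pos: [0.6779, -0.0632, 0.1966]
eef_rot: [[0.563, 0.826, -0.001], [0.826, -0.563, -0.001], [-0.002, -0.0, -1.0]]
contact_force: [-0.0, -0.3, -1.8]
opening: 0.35
gripper_force: 63.6
```

Run:
```python
from f import *
go((.685,-.091,.15,93),(.685,-.091,.0445,93))
P,im=snap("scene","s2.png")
for a in outline_of("rod1","scene"):
    m=a["pixels"];q=np.argwhere(m)[:,::-1].astype(float);c=q.mean(0);u=np.linalg.svd(q-c,full_matrices=0)[2][0]
    t=(q-c)@u;e=np.array([c+u*t.min(),c+u*t.max()]);X=onz(P,[*e,c],.023);Y=(X-[*T[:2],0])[:,:2]@np.array([[np.cos(T[2]),-np.sin(T[2])],[np.sin(T[2]),np.cos(T[2])]])*1000
    print(round(a["score"],2),c.round(),m.sum(),Y.round(0).tolist())
cv2.imwrite("pics/s2c.png",cv2.resize(im[220:340,240:400,::-1],None,fx=4,fy=4,interpolation=cv2.INTER_CUBIC))
```

```text
at [ 0.6779 -0.0632  0.1966] yaw 55.72 t 12.1 open 0.35 F [-0.  -0.3 -1.8] z [-0.001 -0.001 -1.   ]
[-0.0377, 0.043, 0.0932, -0.2071] rows>=5.2
[-0.0374, 0.043, 0.3042, -0.2071] rows>=5.2
0.9 [217. 388.] 586 [[-1.0, -261.0], [-26.0, -372.0], [-14.0, -319.0]]
0.88 [132. 327.] 364 [[-308.0, -246.0], [-202.0, -306.0], [-253.0, -277.0]]
0.83 [465. 304.] 382 [[247.0, 98.0], [355.0, 96.0], [303.0, 97.0]]
0.68 [328. 267.] 215 [[-65.0, 75.0], [50.0, 75.0], [-7.0, 75.0]]
0.68 [335. 262.] 147 [[-57.0, 101.0], [48.0, 101.0], [-1.0, 101.0]]
0.67 [200. 367.] 518 [[-60.0, -237.0], [-78.0, -348.0], [-69.0, -296.0]]
0.63 [313. 287.] 181 [[-61.0, -4.0], [49.0, -4.0], [-2.0, -4.0]]
0.58 [179. 350.] 489 [[-121.0, -224.0], [-139.0, -334.0], [-130.0, -281.0]]
0.53 [318. 272.] 111 [[-61.0, 48.0], [37.0, 48.0], [-18.0, 48.0]]
```

View pics/s2c.png

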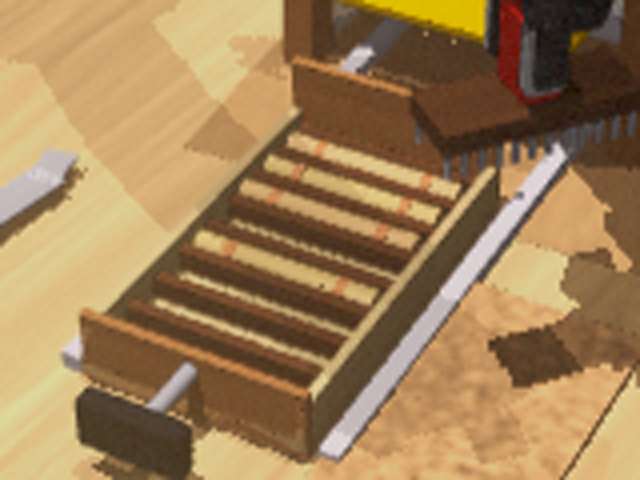

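Call:
jog_arm --deltas '[-0.037,0.043,0,-0.04,-0.037,0.043,0.05,-0.08,-0.037,0.043,0.09,-0.12,-0.037,0.043,0.09,-0.16,-0.037,0.043,0.09,-0.207,-0.037,0.043,0.15,-0.207,-0.037,0.043,0.22,-0.207,-0.037,0.043,0.26,-0.207,-0.037,0.043,0.28,-0.207,-0.037,0.043,0.295,-0.207,-0.037,0.043,0.302,-0.207,-0.037,0.043,0.302,-0.207]'

```text
clock: 13.22
ee_pos: [0.6853, -0.0893, 0.0466]
eef_rot: [[-0.046, 0.999, 0.0], [0.999, 0.046, -0.0], [-0.0, 0.0, -1.0]]
contact_force: [-0.2, -1.0, -1.4]
opening: 0.339
gripper_force: 63.6
```

Run:
```python
from f import *
go((.685,-.091,.0445,93))
```

```text
at [ 0.6853 -0.0893  0.0466] yaw 92.64 t 13.2 open 0.339 F [-0.2 -1.  -1.4] z [ 0. -0. -1.]
[-0.0034, -0.0008, 0.0041, -0.002] rows>=0.1
```

Call:
jog_arm --deltas '[-0.003,0,0.003,-0.002,-0.003,0,0.004,-0.002,-0.003,0,0.004,-0.002]'

```text
clock: 13.47
ee_pos: [0.6856, -0.0907, 0.0453]
eef_rot: [[-0.053, 0.999, 0.002], [0.999, 0.053, -0.0], [-0.0, 0.002, -1.0]]
contact_force: [-0.2, -0.2, -1.8]
opening: 0.343
gripper_force: 63.6
```

Call:
jog_arm --deltas '[0,0,0,0,0,0,0,0,0,0,0,0,0,0,0,0,0,0,-0.1,0,0,0,-0.2,0,0,0,-0.3,0,0,0,-0.4,0,0,0,-0.4,0]' --gripper -0.2

```text
clock: 14.22
ee_pos: [0.6854, -0.0909, 0.248]
eef_rot: [[-0.053, 0.999, 0.003], [0.999, 0.053, -0.0], [-0.001, 0.003, -1.0]]
contact_force: [1.6, 0.5, -0.4]
opening: 0.6
gripper_force: 0.0
```

Run:
```python
from f import *
go((.50,-.33,.25,95))
```

```text
at [ 0.6854 -0.0909  0.248 ] yaw 93.05 t 14.2 open 0.6 F [ 1.6  0.5 -0.4] z [ 0.003 -0.    -1.   ]
[-0.4579, -0.3958, -0.0047, -0.0108] rows>=7.3
```

Call:
jog_arm --deltas '[-0.458,-0.396,0,-0.011,-0.458,-0.396,0,-0.011,-0.458,-0.396,0,-0.011,-0.458,-0.396,0,-0.011,-0.458,-0.396,0,-0.011,-0.458,-0.396,0,-0.011,-0.458,-0.396,0,-0.011,-0.458,-0.396,0,-0.011,-0.458,-0.396,0,-0.011,-0.458,-0.396,0,-0.011]' --gripper 0.15

```text
clock: 15.05
ee_pos: [0.4995, -0.3301, 0.2446]
eef_rot: [[-0.086, 0.996, 0.001], [0.996, 0.086, 0.0], [0.0, 0.001, -1.0]]
contact_force: [0.6, -0.1, 0.2]
opening: 0.425
gripper_force: 0.0
```

```bash
cat >> f.py <<'E'
def rods(P,cam,z,q="rod1",mn=.3):
    out=[]
    for a in outline_of(q,cam):
        if a["score"]<mn: continue
        m=a["pixels"].astype(np.uint8);q_=np.argwhere(m)[:,::-1].astype(np.float32)
        X=onz(P,q_,z)[:,:2]
        (cx,cy),(w,h),an=cv2.minAreaRect((X*1000).astype(np.float32))
        if w<h: an+=90
        out.append((round(a["score"],2),q_.mean(0).round(),np.round([cx,cy],1),round(max(w,h)),round(min(w,h)),round((an)%180,1)))
    return out
E
python3 - <<'E'
from f import *
go()
P,im=snap("wrist","w7.png")
for r in rods(P,"wrist",.011): print(*r)
print([ (px(a).round(),onz(P,px(a),.011)[0].round(4),round(a["score"],2)) for a in tip_of("rod5","wrist")])
E
```

```text
at [ 0.4995 -0.3301  0.2446] yaw 94.95 t 15.1 open 0.425 F [ 0.6 -0.1  0.2] z [ 0.001  0.    -1.   ]
0.8 [313. 224.] [ 499.7 -354.4] 112 16 86.5
0.65 [252. 213.] [ 436.8 -348.5] 114 17 87.5
0.56 [123. 208.] [ 307.8 -352.3] 113 18 156.8
[(array([309., 226.]), array([ 0.4963, -0.3534,  0.011 ]), 0.76), (array([127., 209.]), array([ 0.3096, -0.3518,  0.011 ]), 0.66), (array([367., 245.]), array([ 0.5589, -0.3689,  0.011 ]), 0.57), (array([248., 214.]), array([ 0.4329, -0.3465,  0.011 ]), 0.56)]
```

View pics/w7.png

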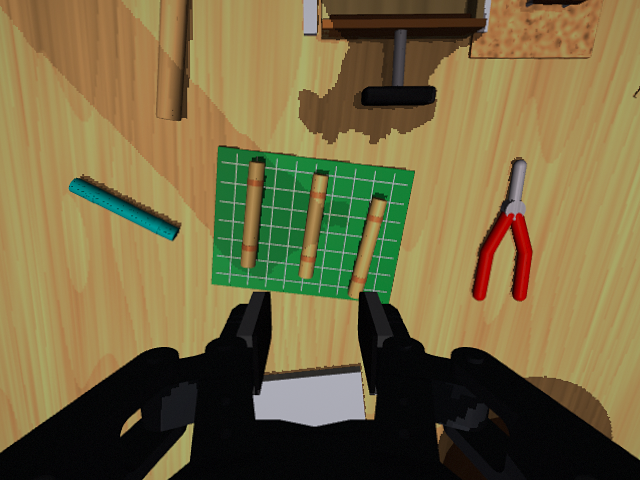

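Run:
```python
from f import *
P=pose("wrist");e=onz(P,[(379,198),(356,298)],.011);d=e[0]-e[1];print(e.mean(0),np.degrees(np.arctan2(d[1],d[0])),np.linalg.norm(d))
e=onz(P,[(320,175),(306,276)],.011);d=e[0]-e[1];print(e.mean(0),np.degrees(np.arctan2(d[1],d[0])),np.linalg.norm(d))
go((.4995,-.3542,.06,87),(.4995,-.3542,.006,87))
```

```text
[ 0.5606 -0.3715  0.011 ] 85.16591694078848 0.11234053740466927
[ 0.5014 -0.3524  0.011 ] 87.56326396495193 0.10877040331526673
at [ 0.5011 -0.328   0.244 ] yaw 95.22 t 15.2 open 0.425 F [ 0.5  0.  -0.7] z [ 0.     0.001 -1.   ]
[-0.0522, -0.0079, 0.3679, 0.0457] rows>=4.5
[-0.0523, -0.0079, 0.4759, 0.0457] rows>=5.7
```

Call:
jog_arm --deltas '[-0.05,-0.006,0.08,0.045,-0.05,-0.006,0.16,0.045,-0.05,-0.006,0.24,0.045,-0.05,-0.006,0.32,0.045,-0.05,-0.006,0.36,0.045,-0.05,-0.006,0.4,0.045,-0.05,-0.006,0.44,0.045,-0.05,-0.006,0.46,0.045,-0.05,-0.006,0.474,0.045,-0.05,-0.006,0.474,0.045,-0.05,-0.006,0.474,0.045]'

```text
clock: 16.12
ee_pos: [0.4995, -0.3548, 0.0077]
eef_rot: [[0.052, 0.999, 0.0], [0.999, -0.052, -0.0], [-0.0, 0.0, -1.0]]
contact_force: [0.2, -0.0, 0.0]
opening: 0.421
gripper_force: 0.0
```

Call:
jog_arm --deltas '[0,0,0,0,0,0,0,0,0,0,0,0,0,0,0,0,0,0,0,0,0,0,0,0]' --gripper 1 --grip_force 30

```text
clock: 16.62
ee_pos: [0.4997, -0.3553, 0.0086]
eef_rot: [[0.053, 0.999, 0.002], [0.999, -0.053, -0.001], [-0.0, 0.002, -1.0]]
contact_force: [0.7, 0.6, 8.4]
opening: 0.169
gripper_force: 29.7
```

Run:
```python
from f import *
p=readout.get_state()["ee_pos"]
go((p[0],p[1],.14,87),tw(0,-65,.10),tw(0,-39,.10),tw(0,13,.10))
```

```text
at [ 0.4997 -0.3553  0.0086] yaw 86.96 t 16.6 open 0.169 F [0.7 0.6 8.4] z [ 0.002 -0.001 -1.   ]
[-0.0001, 0.0005, -0.2629, -0.0002] rows>=3.2
[0.4641, 0.0877, -0.1829, 0.4532] rows>=11.4
[0.5155, 0.0801, -0.1829, 0.4532] rows>=11.4
[0.6184, 0.0649, -0.183, 0.4532] rows>=11.4
```

Call:
jog_arm --deltas '[0,0,-0.08,0,0,0,-0.16,0,0,0,-0.22,0,0,0,-0.22,0.04,0.1,0.02,-0.22,0.08,0.18,0.03,-0.22,0.12,0.26,0.04,-0.22,0.16,0.34,0.05,-0.22,0.2,0.42,0.06,-0.22,0.24,0.5,0.065,-0.22,0.28,0.58,0.065,-0.22,0.32,0.618,0.065,-0.22,0.36]'

```text
clock: 17.62
ee_pos: [0.5482, -0.0417, 0.117]
eef_rot: [[0.924, 0.382, -0.0], [0.382, -0.924, 0.003], [0.001, -0.003, -1.0]]
contact_force: [-0.3, 0.9, -0.7]
opening: 0.175
gripper_force: 29.5
```

Run:
```python
from f import *
go(tw(0,13,.06),tw(0,13,.034))
P,im=snap("wrist","w8.png")
```

```text
at [ 0.5482 -0.0417  0.117 ] yaw 22.47 t 17.6 open 0.175 F [-0.3  0.9 -0.7] z [-0.     0.003 -1.   ]
[-0.0049, 0.0124, 0.1139, 0.0949] rows>=2.4
[-0.0049, 0.0125, 0.1659, 0.0949] rows>=2.4
```

View pics/w8.png

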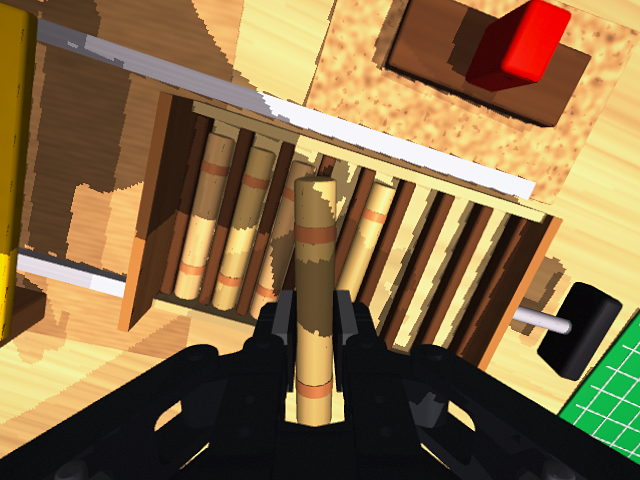

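Call:
jog_arm --deltas '[-0.005,0.0125,0,0.04,-0.005,0.0125,0,0.08,-0.005,0.0125,0,0.095,-0.005,0.0125,0.06,0.095,-0.005,0.0125,0.1,0.095,-0.005,0.0125,0.114,0.095,-0.005,0.0125,0.114,0.095,-0.005,0.0125,0.114,0.095]'

```text
clock: 18.33
ee_pos: [0.548, -0.0554, 0.0609]
eef_rot: [[0.996, 0.094, 0.0], [0.094, -0.996, -0.0], [0.0, 0.0, -1.0]]
contact_force: [1.4, -0.4, 0.3]
opening: 0.168
gripper_force: 29.5
```

Run:
```python
from f import *
go(tw(0,13,.045),tw(0,13,.034))
```

```text
at [ 0.548  -0.0554  0.0609] yaw 5.37 t 18.3 open 0.168 F [ 1.4 -0.4  0.3] z [ 0. -0. -1.]
[0.0019, -0.0143, 0.0318, -0.0001] rows>=0.4
[0.0019, -0.0143, 0.0538, -0.0001] rows>=0.7
```

Call:
jog_arm --deltas '[0.002,-0.014,0,0,0.002,-0.014,0.01,0,0.002,-0.014,0.02,0,0.002,-0.014,0.032,0,0.002,-0.014,0.04,0,0.002,-0.014,0.047,0,0.002,-0.014,0.052,0,0.002,-0.014,0.052,0,0.002,-0.014,0.052,0]'

```text
clock: 19.08
ee_pos: [0.5481, -0.0479, 0.0342]
eef_rot: [[0.996, 0.094, -0.0], [0.094, -0.996, -0.0], [-0.0, 0.0, -1.0]]
contact_force: [0.2, 0.5, -1.1]
opening: 0.172
gripper_force: 29.5
```

Run:
```python
from f import *
go(tw(0,13,.034))
```

```text
at [ 0.5481 -0.0479  0.0342] yaw 5.38 t 19.1 open 0.172 F [ 0.2  0.5 -1.1] z [-0. -0. -1.]
[0.0004, 0.0005, 0.0003, -0.0] rows>=0.0
```

Call:
jog_arm --deltas '[0,0,0,0,0,0,0,0,0,0,0,0,0,0,0,0,0,0,-0.04,0,0,0,-0.12,0,0,0,-0.2,0,0,0,-0.22,0,0,0,-0.22,0,0,0,-0.22,0]' --gripper 0.4

```text
clock: 19.92
ee_pos: [0.5483, -0.0472, 0.1444]
eef_rot: [[0.996, 0.095, 0.001], [0.095, -0.996, 0.001], [0.001, -0.001, -1.0]]
contact_force: [-0.6, 0.0, -0.4]
opening: 0.298
gripper_force: 0.0
```

Run:
```python
from f import *
P,im=snap("wrist","w9.png")
for r in rods(P,"wrist",.023): print(*r)
print(tw(0,13,0))
go((.56,-.345,.15,85))
```

```text
0.96 [241. 235.] [536.1   5.4] 113 17 5.1
0.96 [612. 382.] [ 446.2 -300.7] 50 19 87.7
0.91 [206. 236.] [534.3  31.7] 113 17 5.8
0.74 [278. 230.] [539.5 -20.8] 112 17 5.6
0.7 [313. 227.] [547.4 -45.9] 114 18 5.9
(np.float64(0.548279928229915), np.float64(-0.04815737952052052), np.float64(0.0), np.float64(5.385230316434607))
at [ 0.5475 -0.0472  0.1431] yaw 5.42 t 20.0 open 0.3 F [ 0.1  0.6 -0.8] z [-0.002  0.001 -1.   ]
[-0.0313, 0.5954, -0.0141, -0.4421] rows>=11.1
```

View pics/w9.png

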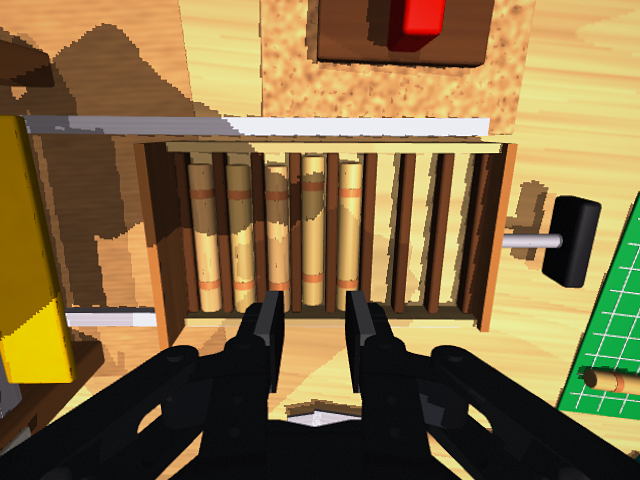

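Call:
jog_arm --deltas '[0,0.08,0,-0.04,0,0.16,0,-0.08,0,0.24,0,-0.12,-0.01,0.32,0,-0.16,-0.01,0.4,0,-0.2,-0.02,0.48,0,-0.24,-0.03,0.56,0,-0.28,-0.03,0.595,0,-0.32,-0.03,0.595,0,-0.36,-0.03,0.595,0,-0.4,-0.03,0.595,0,-0.442,-0.03,0.595,0,-0.442]' --gripper 0.15

```text
clock: 21.02
ee_pos: [0.5603, -0.3452, 0.1425]
eef_rot: [[0.083, 0.997, -0.002], [0.997, -0.083, 0.002], [0.002, -0.002, -1.0]]
contact_force: [-0.0, -0.1, -0.4]
opening: 0.423
gripper_force: 0.0
```

Run:
```python
from f import *
go()
P,im=snap("wrist","w10.png")
for r in rods(P,"wrist",.011): print(*r)
go((.5606,-.3715,.06,85),(.5606,-.3715,.0085,85))
```

```text
at [ 0.5603 -0.3452  0.1425] yaw 85.23 t 21.0 open 0.423 F [-0.  -0.1 -0.4] z [-0.002  0.002 -1.   ]
0.95 [153. 242.] [ 436.2 -348.8] 114 19 86.7
0.91 [ 33. 277.] [ 338.8 -365.3] 53 19 156.4
0.85 [316. 261.] [ 558.  -374.6] 114 16 83.4
at [ 0.5606 -0.345   0.143 ] yaw 84.75 t 21.1 open 0.427 F [-0.4 -0.2 -0.6] z [-0.001  0.001 -1.   ]
[-0.053, 0.0051, 0.1659, -0.0014] rows>=2.1
[-0.0531, 0.0053, 0.2689, -0.0014] rows>=3.3
```

Call:
jog_arm --deltas '[-0.057,0.001,0.06,0.007,-0.057,0.001,0.12,0.007,-0.057,0.001,0.17,0.007,-0.057,0.001,0.22,0.007,-0.057,0.001,0.25,0.007,-0.057,0.001,0.268,0.007,-0.057,0.001,0.268,0.007,-0.057,0.001,0.268,0.007]'

```text
clock: 21.78
ee_pos: [0.5594, -0.3739, 0.0106]
eef_rot: [[0.111, 0.994, -0.0], [0.994, -0.111, -0.0], [-0.0, 0.0, -1.0]]
contact_force: [0.1, -0.5, 0.1]
opening: 0.424
gripper_force: 0.0
```

Call:
jog_arm --deltas '[0,0,0,0,0,0,0,0,0,0,0,0,0,0,0,0,0,0,0,0,0,0,0,0]' --gripper 1 --grip_force 30

```text
clock: 22.28
ee_pos: [0.5601, -0.3744, 0.012]
eef_rot: [[0.11, 0.994, 0.002], [0.994, -0.11, -0.001], [-0.001, 0.002, -1.0]]
contact_force: [-0.3, 0.6, 6.8]
opening: 0.161
gripper_force: 29.8
```

Run:
```python
from f import *
p=readout.get_state()["ee_pos"]
go((p[0],p[1],.12,83.5),tw(0,-39,.12))
```

```text
at [ 0.5601 -0.3744  0.012 ] yaw 83.69 t 22.3 open 0.161 F [-0.3  0.6  6.8] z [ 0.002 -0.001 -1.   ]
[-0.0002, 0.0005, -0.216, 0.001] rows>=2.6
[0.5439, -0.0735, -0.2166, 0.435] rows>=10.9
```

Call:
jog_arm --deltas '[0,0,-0.08,0,0,0,-0.16,0.03,0.05,0,-0.216,0.07,0.13,-0.02,-0.216,0.11,0.21,-0.03,-0.216,0.15,0.29,-0.04,-0.216,0.19,0.37,-0.05,-0.216,0.23,0.45,-0.06,-0.216,0.27,0.544,-0.074,-0.216,0.31,0.544,-0.074,-0.216,0.35,0.544,-0.074,-0.216,0.39,0.544,-0.074,-0.216,0.435]'

```text
clock: 23.28
ee_pos: [0.5527, -0.0972, 0.1187]
eef_rot: [[0.994, 0.113, 0.001], [0.113, -0.994, 0.001], [0.001, -0.001, -1.0]]
contact_force: [0.2, -0.1, -0.3]
opening: 0.162
gripper_force: 29.3
```

Call:
jog_arm --deltas '[0,0,0,0.03,0,0,0,0.03,0,0,0,0.03]'

```text
clock: 23.53
ee_pos: [0.5524, -0.0992, 0.1184]
eef_rot: [[1.0, 0.026, 0.0], [0.026, -1.0, -0.0], [0.0, 0.0, -1.0]]
contact_force: [-0.6, -0.4, -0.3]
opening: 0.158
gripper_force: 29.3
```

Run:
```python
from f import *
go(tw(-1,-39,.06),tw(-1,-39,.038))
P,im=snap("wrist","w11.png")
cv2.imwrite("pics/w11s.png",cv2.resize(im[:,:,::-1],(480,360)))
```

```text
at [ 0.5524 -0.0992  0.1184] yaw 1.46 t 23.5 open 0.158 F [-0.6 -0.4 -0.3] z [ 0. -0. -1.]
[-0.0004, 0.0016, 0.1169, -0.0218] rows>=1.4
[-0.0005, 0.0016, 0.1609, -0.0218] rows>=1.9
```

View pics/w11s.png

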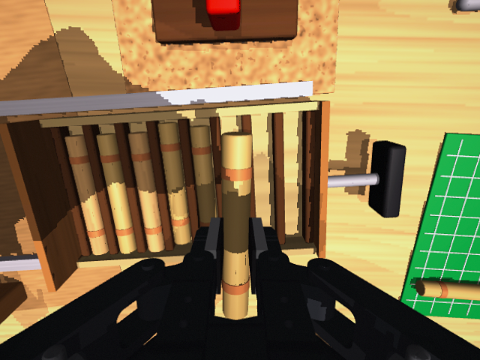

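Call:
jog_arm --deltas '[-0.004,0.0015,0,-0.022,-0.004,0.0015,0.04,-0.022,-0.004,0.0015,0.08,-0.022,-0.004,0.0015,0.117,-0.022,-0.004,0.0015,0.117,-0.022,-0.004,0.0015,0.13,-0.022,-0.004,0.0015,0.14,-0.022,-0.004,0.0015,0.15,-0.022,-0.004,0.0015,0.16,-0.022,-0.004,0.0015,0.16,-0.022]'

```text
clock: 24.42
ee_pos: [0.5502, -0.0999, 0.0378]
eef_rot: [[0.996, 0.092, -0.0], [0.092, -0.996, 0.0], [-0.0, -0.0, -1.0]]
contact_force: [-0.2, 1.2, 0.5]
opening: 0.162
gripper_force: 29.3
```

Run:
```python
from f import *
go(tw(-3,-39,.037))
```

```text
at [ 0.5502 -0.0999  0.0378] yaw 5.27 t 24.4 open 0.162 F [-0.2  1.2  0.5] z [-0.  0. -1.]
[-0.0001, 0.0006, 0.0016, -0.0007] rows>=0.0
```

Release and go for the last mat rod.

Call:
jog_arm --deltas '[0,0,0,0,0,0,0,0,0,0,0,0,0,0,0,0,0,0,-0.04,0,0,0,-0.12,0,0,0,-0.2,0,0,0,-0.22,0,0,0,-0.22,0,0,0,-0.22,0]' --gripper 0.4

```text
clock: 25.25
ee_pos: [0.5506, -0.0997, 0.1485]
eef_rot: [[0.996, 0.092, 0.001], [0.092, -0.996, 0.001], [0.001, -0.001, -1.0]]
contact_force: [-0.4, 1.2, -0.7]
opening: 0.301
gripper_force: 0.0
```

Run:
```python
from f import *
P,im=snap("wrist","w12.png")
c,s=np.cos(T[2]),np.sin(T[2])
for r in rods(P,"wrist",.023): print(*r, ((r[2]/1000-T[:2])@np.array([[c,-s],[s,c]])*1000).round(1))
go((.4365,-.325,.143,87))
```

```text
0.95 [312. 228.] [549.  -97.5] 113 16 5.1 [ -3.9 -36.2]
0.92 [170. 232.] [535.9   6.3] 113 18 5.2 [-7.2 68.4]
0.79 [581. 379.] [ 445.  -331.5] 104 19 87.3 [-129.4 -259.4]
0.73 [277. 225.] [545.5 -71.8] 113 17 5.0 [ -5.  -10.3]
0.73 [135. 231.] [534.1  32.3] 114 18 4.9 [-6.6 94.4]
0.58 [242. 224.] [547.2 -45.8] 114 17 5.3 [-0.9 15.4]
0.41 [334. 423.] [ 376.7 -158.1] 170 20 79.7 [-181.1  -80.4]
at [ 0.5497 -0.0995  0.1472] yaw 5.26 t 25.4 open 0.298 F [-0.7 -0.1  0. ] z [-0.001  0.001 -1.   ]
[-0.2668, 0.4283, 0.0084, -0.4541] rows>=11.4
```

Call:
jog_arm --deltas '[-0.02,0.04,0,-0.04,-0.06,0.1,0,-0.08,-0.1,0.16,0,-0.12,-0.14,0.22,0,-0.16,-0.18,0.28,0,-0.2,-0.22,0.35,0,-0.24,-0.267,0.428,0,-0.28,-0.267,0.428,0,-0.32,-0.267,0.428,0,-0.36,-0.267,0.428,0,-0.4,-0.267,0.428,0,-0.44,-0.267,0.428,0,-0.454]' --gripper 0.15

```text
clock: 26.35
ee_pos: [0.436, -0.3251, 0.147]
eef_rot: [[0.047, 0.999, -0.002], [0.999, -0.047, 0.001], [0.001, -0.002, -1.0]]
contact_force: [-0.1, -0.2, 0.6]
opening: 0.425
gripper_force: 0.0
```

Run:
```python
from f import *
P,im=snap("wrist","w13.png")
for r in rods(P,"wrist",.011): print(*r)
go((.4365,-.3487,.0095,87))
```

```text
0.82 [153. 268.] [ 307.5 -352.3] 111 18 156.3
at [ 0.4362 -0.325   0.1471] yaw 86.97 t 26.4 open 0.423 F [ 0.5 -0.3 -0.8] z [-0.002  0.001 -1.   ]
[-0.0476, 0.0035, 0.2752, -0.0001] rows>=3.3
```

Call:
jog_arm --deltas '[-0.048,0.003,0.06,0,-0.048,0.003,0.12,0,-0.048,0.003,0.17,0,-0.048,0.003,0.22,0,-0.048,0.003,0.25,0,-0.048,0.003,0.274,0,-0.048,0.003,0.274,0,-0.048,0.003,0.274,0]'

```text
clock: 27.12
ee_pos: [0.4366, -0.3494, 0.0108]
eef_rot: [[0.054, 0.999, -0.001], [0.999, -0.054, 0.0], [0.0, -0.001, -1.0]]
contact_force: [0.6, -0.8, -0.1]
opening: 0.428
gripper_force: 0.0
```

Call:
jog_arm --deltas '[0,0,0,0,0,0,0,0,0,0,0,0,0,0,0,0,0,0,0,0,0,0,0,0]' --gripper 1 --grip_force 30

```text
clock: 27.62
ee_pos: [0.4377, -0.3499, 0.0124]
eef_rot: [[0.053, 0.999, 0.002], [0.999, -0.053, -0.001], [-0.001, 0.002, -1.0]]
contact_force: [-0.9, 0.4, 6.6]
opening: 0.157
gripper_force: 30.1
```

Run:
```python
from f import *
go(tw(-3,-65,.12))
```

```text
at [ 0.4377 -0.3499  0.0124] yaw 86.95 t 27.6 open 0.157 F [-0.9  0.4  6.6] z [ 0.002 -0.001 -1.   ]
[0.4591, 0.206, -0.2152, 0.4531] rows>=11.4
```

Call:
jog_arm --deltas '[0,0,-0.08,0,0,0,-0.16,0.03,0.05,0.02,-0.216,0.07,0.13,0.06,-0.216,0.11,0.2,0.09,-0.216,0.15,0.27,0.12,-0.216,0.19,0.34,0.15,-0.216,0.23,0.4,0.18,-0.216,0.27,0.459,0.206,-0.216,0.31,0.459,0.206,-0.216,0.35,0.459,0.206,-0.216,0.39,0.459,0.206,-0.216,0.43]'

```text
clock: 28.62
ee_pos: [0.5526, -0.1244, 0.1194]
eef_rot: [[0.986, 0.169, 0.0], [0.169, -0.986, 0.0], [0.0, -0.0, -1.0]]
contact_force: [0.1, -1.3, 0.8]
opening: 0.159
gripper_force: 29.0
```

Call:
jog_arm --deltas '[0,0,0,0.023,0,0,0,0.023,0,0,0,0.023]'

```text
clock: 28.87
ee_pos: [0.5522, -0.1255, 0.1193]
eef_rot: [[0.995, 0.104, -0.0], [0.104, -0.995, -0.0], [-0.0, 0.0, -1.0]]
contact_force: [-0.7, -0.1, 0.5]
opening: 0.163
gripper_force: 29.0
```

Run:
```python
from f import *
go(tw(-3,-65,.06),tw(-3,-65,.038))
P,im=snap("wrist","w14.png")
for r in rods(P,"wrist",.125): print(*r)
```

```text
at [ 0.5522 -0.1255  0.1193] yaw 5.96 t 28.9 open 0.163 F [-0.7 -0.1  0.5] z [-0. -0. -1.]
[0.0008, 0.0013, 0.1185, 0.0032] rows>=1.4
[0.0008, 0.0013, 0.1625, 0.0032] rows>=1.9
0.9 [193. 230.] [580.2 -76.4] 65 10 5.7
0.89 [233. 238.] [578.6 -91.4] 66 10 5.2
0.65 [ 72. 237.] [572.5 -31.3] 65 10 5.5
0.62 [314. 291.] [ 555.  -124.8] 111 16 5.9
0.59 [154. 240.] [574.8 -61.6] 65 10 5.0
0.57 [113. 238.] [573.9 -46.4] 65 10 5.4
```

Call:
jog_arm --deltas '[0.001,0.001,0,0.003,0.001,0.001,0.04,0.003,0.001,0.001,0.08,0.003,0.001,0.001,0.117,0.003,0.001,0.001,0.117,0.003,0.001,0.001,0.13,0.003,0.001,0.001,0.14,0.003,0.001,0.001,0.15,0.003,0.001,0.001,0.162,0.003,0.001,0.001,0.162,0.003]'

```text
clock: 29.8
ee_pos: [0.5525, -0.1259, 0.0376]
eef_rot: [[0.996, 0.092, -0.001], [0.092, -0.996, 0.0], [-0.001, -0.0, -1.0]]
contact_force: [-1.3, -0.4, -0.0]
opening: 0.155
gripper_force: 29.1
```

Run:
```python
from f import *
go(tw(-3,-65,.038))
```

```text
at [ 0.5525 -0.1259  0.0376] yaw 5.27 t 29.8 open 0.155 F [-1.3 -0.4 -0. ] z [-0.001  0.    -1.   ]
[0.0002, 0.0004, -0.0008, -0.0006] rows>=0.0
```

Call:
jog_arm --deltas '[0,0,0,0,0,0,0,0,0,0,0,0,0,0,0,0,0,0,-0.04,0,0,0,-0.12,0,0,0,-0.2,0,0,0.08,-0.28,0,0,0.16,-0.36,0,0,0.2,-0.44,0,0,0.2,-0.44,0,0,0.2,-0.44,0]' --gripper 0.4

```text
clock: 30.8
ee_pos: [0.5623, -0.232, 0.2645]
eef_rot: [[0.996, 0.086, 0.008], [0.086, -0.996, -0.005], [0.007, 0.006, -1.0]]
contact_force: [0.5, -0.7, 0.2]
opening: 0.302
gripper_force: 0.0
```

Run:
```python
from f import *
go()
P,im=snap("wrist","w15.png")
c,s=np.cos(T[2]),np.sin(T[2])
for r in rods(P,"wrist",.023): print(*r, ((r[2]/1000-T[:2])@np.array([[c,-s],[s,c]])*1000).round(1))
P,im=snap("scene","s3.png")
for q in("mark_tip","sash_edge","cabinet"):print(q,[(px(a).round(1),round(a["score"],2)) for a in tip_of(q,"scene")[:3]])
cv2.imwrite("pics/s3c.png",cv2.resize(im[100:280,280:460,::-1],None,fx=3.3,fy=3.3,interpolation=cv2.INTER_CUBIC))
```

```text
at [ 0.5623 -0.232   0.2645] yaw 4.96 t 30.8 open 0.302 F [ 0.5 -0.7  0.2] z [ 0.008 -0.005 -1.   ]
0.98 [106. 205.] [538. -20.] 111 17 5.8 [-7.6 42. ]
0.88 [ 54. 205.] [533.8  33.5] 112 18 4.9 [-6.8 95.7]
0.85 [183. 202.] [549.  -97.5] 111 17 5.1 [ -3.9 -36.2]
0.76 [131. 200.] [547.  -45.2] 111 17 5.3 [-1.  16.1]
0.73 [ 80. 206.] [536.1   6.8] 112 17 5.0 [-7.  68.9]
0.57 [157. 204.] [545.2 -71.5] 112 17 4.9 [ -5.3 -10. ]
mark_tip [(array([309.2, 178. ]), 0.59)]
sash_edge [(array([349.3, 226.7]), 0.85)]
cabinet [(array([352.7, 244.7]), 0.68)]
```

View pics/s3c.png

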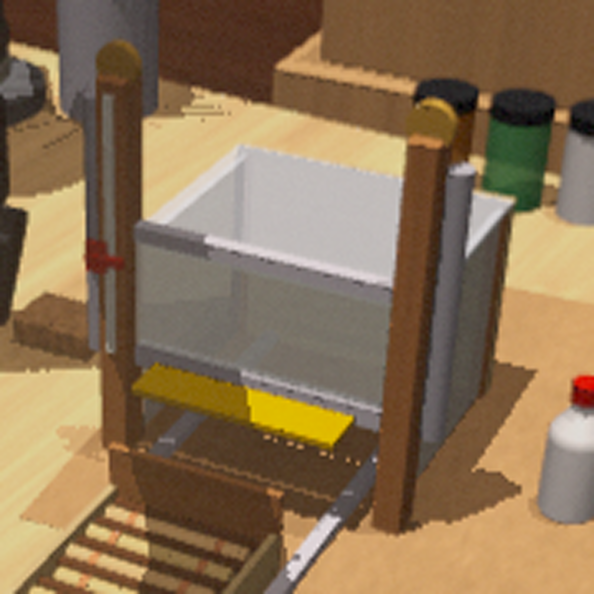

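Run:
```python
from f import *
P=pose("scene");C=lambda L:np.array(L,float)/3.3+[280,100]
# unknown: xo, d (cabinet origin in tray frame), h lip underside
U=C([(372,525),(408,532),(103,447),(133,393),(325,443)])
def mod(t):
    xo,d,h=t;cab=W(T,[(xo,d,0)])[0]
    tt=[cab[0],cab[1],T[2]]
    return W(tt,[(.101,-.015,0),(.123,-.015,0),(-.123,-.015,0),(-.08,-.046,h),(.08,-.046,h)])
r=least_squares(lambda t:(proj(P,mod(t))-U).ravel(),[0,.21,.08],loss="soft_l1")
print(r.x,(proj(P,mod(r.x))-U).round(1).tolist())
cab=W(T,[(r.x[0],r.x[1],0)])[0];print("cab",cab)
# pointer height for y=-15..-20, via vertical plane
e,dv=ray(P,[(310.5,178.1)])
n=np.array([-np.sin(T[2]),np.cos(T[2]),0])
for y in(-.025,-.015,0):
    s=((cab-e)@n+y)/(dv[0]@n);X=e+dv[0]*s;print(y,X,"cab x",(X-cab)@[np.cos(T[2]),np.sin(T[2]),0])
# sash top bar in crop
for p in((138,222),(390,278)):
    e,dv=ray(P,C([p]));s=((cab-e)@n-.006)/(dv[0]@n);X=e+dv[0]*s;print("top?",X)
go((.50,0.0,.40,5))
im=cv2.imread("pics/w15.png");cv2.imwrite("pics/w15c.png",im[100:340,0:400])
```

```text
[0.0008 0.2186 0.0795] [[0.1, -0.0], [-2.2, 0.4], [0.0, -0.6], [-0.2, -1.0], [3.3, 1.1]]
cab [0.5298 0.1566 0.    ]
-0.025 [0.4158 0.1208 0.1683] cab x -0.11687098854135158
-0.015 [0.4091 0.1302 0.1624] cab x -0.12257566553568508
0 [0.3992 0.1443 0.1536] cab x -0.13113268102718512
top? [0.4341 0.1416 0.1929]
top? [0.624  0.1595 0.1953]
at [ 0.5617 -0.2242  0.2569] yaw 5.34 t 31.1 open 0.297 F [ 0.1 -0.  -0.2] z [-0.002  0.001 -1.   ]
[-0.0816, -0.4583, -0.2855, 0.0019] rows>=6.5
```

View pics/w15c.png

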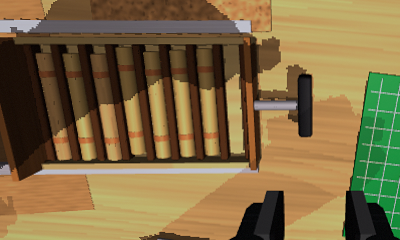

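All seven rods lie in their own grooves (tray_frame y −65…+91, one per 26 mm). I've now viewed 16 pictures, which is over the limit of 14, so I'll view no more and work from numbers only. Next I measure the pointer height.

Call:
jog_arm --deltas '[0,0,-0.08,0,0,0,-0.16,0,-0.02,-0.05,-0.285,0,-0.04,-0.13,-0.285,0,-0.06,-0.21,-0.285,0,-0.082,-0.29,-0.285,0,-0.082,-0.37,-0.285,0,-0.082,-0.45,-0.285,0,-0.082,-0.458,-0.285,0,-0.082,-0.458,-0.285,0,-0.082,-0.458,-0.285,0]'

```text
clock: 32.02
ee_pos: [0.4996, 0.0011, 0.4001]
eef_rot: [[0.995, 0.097, -0.001], [0.097, -0.995, 0.0], [-0.001, -0.0, -1.0]]
contact_force: [-0.0, -0.7, -0.4]
opening: 0.299
gripper_force: 0.0
```

```bash
cat >> f.py <<'E'
CAB=np.array([.5298,.1566,0.])
ex=np.array([np.cos(T[2]),np.sin(T[2]),0]);ey=np.array([-ex[1],ex[0],0])
def tri(*PU):
    A=np.zeros((3,3));b=np.zeros(3)
    for P,u in PU:
        e,d=ray(P,[u]);d=d[0]/np.linalg.norm(d[0]);M=np.eye(3)-np.outer(d,d);A+=M;b+=M@e
    return np.linalg.solve(A,b)
def cabf(X): X=np.array(X)-CAB;return (np.array([X@ex,X@ey,X[2]])*1000).round(1)
def cw(x,y,z,yaw=0): p=CAB+ex*x/1000+ey*y/1000;return (p[0],p[1],z,YW+yaw)
def red(im,box):
    x0,y0,x1,y1=box;s=im[y0:y1,x0:x1].astype(int);m=((s[...,0]>90)&(s[...,1]<60)&(s[...,2]<60)).astype(np.uint8)
    n,l,st,c=cv2.connectedComponentsWithStats(m);return [(st[i][4],(c[i]+[x0,y0]).round(1),st[i][:4]+[x0,y0,0,0]) for i in range(1,n) if st[i][4]>8]
E
python3 - <<'E'
from f import *
go()
S,si=snap("scene");ms=[px(a) for a in tip_of("mark_tip","scene")];print("scene",ms,red(si,(295,160,325,195)))
P,im=snap("wrist","w16.png");mw=[(px(a).round(1),round(a["score"],2)) for a in tip_of("mark_tip","wrist")];print(mw)
print("proj expected",proj(P,[(.4124,.1255,.165)]));print(red(im,(0,0,640,480)))
print([(px(a).round(1),round(a["score"],2)) for a in tip_of("sash_edge","wrist")], proj(P,[cw(0,-46,.0795)[:3],cw(-80,-46,.0795)[:3],cw(-101,-6,.194)[:3],cw(0,-6,.194)[:3]]))
for u,_ in mw: print(cabf(tri((S,ms[0]),(P,u))))
E
```

```text
at [0.4996 0.0011 0.4001] yaw 5.58 t 32.0 open 0.299 F [-0.  -0.7 -0.4] z [-0.001  0.    -1.   ]
scene [array([308.288, 176.784])] [(np.int32(72), array([310. , 177.7]), array([306, 173,  12,  11]))]
[(array([196.2, 269.8]), 0.76), (array([577.6,  45.9]), 0.51), (array([391.3,  51.3]), 0.26)]
proj expected [[189.1763 271.8737]]
[(np.int32(561), array([408.5,  29.3]), array([398,  15,  38,  30])), (np.int32(82), array([370.6,  22.4]), array([359,  20,  23,   6])), (np.int32(1333), array([610.7,  45.5]), array([579,  21,  61,  49])), (np.int32(117), array([363.5,  50.2]), array([357,  44,  20,  11])), (np.int32(24), array([377.8,  47.6]), array([371,  45,  14,   6])), (np.int32(262), array([424.2,  50.6]), array([407,  46,  33,  11])), (np.int32(262), array([302. , 150.4]), array([301, 105,   4,  91])), (np.int32(277), array([282.7, 151. ]), array([280, 106,   6,  90])), (np.int32(285), array([321.6, 149.7]), array([320, 106,   4,  86])), (np.int32(282), array([341.1, 148.7]), array([339, 106,   6,  88])), (np.int32(302), array([360.5, 149.6]), array([358, 106,   7,  90])), (np.int32(3
[... 187 characters left out ...]
  90])), (np.int32(16), array([440.8, 119.4]), array([440, 114,   3,  13])), (np.int32(24), array([438.8, 136.8]), array([438, 128,   3,  19])), (np.int32(23), array([437., 156.]), array([436, 149,   3,  17])), (np.int32(37), array([434.6, 181.3]), array([433, 168,   5,  28])), (np.int32(143), array([195. , 266.9]), array([190, 256,  10,  27])), (np.int32(62), array([191. , 278.9]), array([188, 272,   6,  15])), (np.int32(34), array([119.2, 325.4]), array([117, 321,  10,  16]))]
[(array([229.8, 151. ]), 0.66), (array([393.7,  39.9]), 0.63)] [[223.804  152.9162]
 [228.3644 217.7509]
 [163.7439 264.8932]
 [150.6028 160.6199]]
[-116.3  -31.6  174.2]
[  52.7 -296.3  331.3]
[  36.5 -220.8  299.2]
```

Run:
```python
from f import *
S=pose("scene");P=pose("wrist")
print("ptr",[cabf(tri((S,u),(P,v))) for u in((309.5,177.5),(310,177.7)) for v in((196,269.8),(194,270))])
print("lip",cabf(tri((S,(349.3,226.7)),(P,(229.8,151)))))
# yellow lip mask extents
im=cv2.imread("pics/w16.png")[:,:,::-1].astype(int)
m=(im[...,0]>110)&(im[...,1]>90)&(im[...,2]<50);n,l,st,c=cv2.connectedComponentsWithStats(m.astype(np.uint8));i=1+np.argmax(st[1:,4]);print(st[i],c[i])
q=np.argwhere(l==i)[:,::-1].astype(np.float32);b=cv2.boxPoints(cv2.minAreaRect(q));print(b.round(1))
for h in(.0875,): print([cabf(x) for x in onz(P,b,h)])
si=cv2.imread("pics/s3.png")[:,:,::-1].astype(int);m=(si[...,0]>110)&(si[...,1]>80)&(si[...,2]<50);n,l,st,c=cv2.connectedComponentsWithStats(m.astype(np.uint8));i=1+np.argmax(st[1:,4]);q=np.argwhere(l==i)[:,::-1]
h=cv2.approxPolyDP(cv2.convexHull(q.astype(np.int32)),2.0,True);print(st[i],h.reshape(-1,2).tolist())
```

```text
ptr [array([-114.9,  -31.3,  172.9]), array([-116. ,  -28.7,  171.4]), array([-114.5,  -30.9,  172.5]), array([-115.6,  -28.4,  171. ])]
lip [  2.7 -55.9  85.4]
[ 196  160   37   61 1811] [214.7841 191.3335]
[[195.6 162.7]
 [228.7 159.8]
 [233.9 219.1]
 [200.8 221.9]]
[array([-10.4, -14.6,  87.5]), array([ -7.1, -54.2,  87.5]), array([-79.4, -55.5,  87.5]), array([-82.9, -14.1,  87.5])]
[320 210  67  26 640] [[386, 227], [377, 235], [320, 216], [327, 210]]
```

```bash
sed -i 's/^CAB=.*/CAB=np.array([.5298,.1566,0.])-.009*np.array([-np.sin(T[2]),np.cos(T[2]),0])/' f.py
python3 - <<'E'
from f import *
S=pose("scene");P=pose("wrist")
def pl(P,u,y):
    e,d=ray(P,[u]);return cabf(e+d[0]*(((CAB-e)@ey+y)/(d[0]@ey)))
print("lip low front",[pl(S,u,-.046) for u in((377,235),(320,216),(349.3,226.7))])
print("ptr",[pl(S,u,y) for u in((309.5,177.5),) for y in(-.015,-.02,-.023)])
print("top",[pl(S,np.array(u)/3.3+[280,100],0) for u in((138,222),(390,278))])
print("postfeet",[pl(S,np.array(u)/3.3+[280,100],-.015) for u in((372,525),(408,532),(103,447))])
im=cv2.imread("pics/w16.png")[:,:,::-1];
# sash top bar profile along the image columns at row ~190
print([tuple(im[195,c]) for c in range(120,196,3)]); print("cols y for z=.194",[cabf(x)[1] for x in onz(P,[(c,195) for c in range(120,196,3)],.194)])
E
```

```text
lip low front [array([ 71.8, -46. ,  83.2]), array([-75.4, -46. ,  91.6]), array([  1.9, -46. ,  84.7])]
ptr [array([-120.1,  -15. ,  168.6]), array([-117.3,  -20. ,  171.6]), array([-115.6,  -23. ,  173.3])]
top [array([-95.1,  -0. , 194.5]), array([ 95.1,  -0. , 197. ])]
postfeet [array([103.9, -15. ,   6.7]), array([131.1, -15. ,   9.8]), array([-118.,  -15.,    5.])]
[(np.uint8(157), np.uint8(151), np.uint8(154)), (np.uint8(157), np.uint8(152), np.uint8(156)), (np.uint8(156), np.uint8(151), np.uint8(155)), (np.uint8(156), np.uint8(151), np.uint8(155)), (np.uint8(157), np.uint8(152), np.uint8(155)), (np.uint8(157), np.uint8(152), np.uint8(156)), (np.uint8(158), np.uint8(152), np.uint8(156)), (np.uint8(158), np.uint8(153), np.uint8(157)), (np.uint8(158), np.uint8(153), np.uint8(156)), (np.uint8(159), np.uint8(154), np.uint8(157)), (np.uint8(137), np.uint8(132), np.uint8(136)), (np.uint8(106), np.uint8(100), np.uint8(105)), (np.uint8(105), np.uint8(100), np.uint8(104)), (np.uint8(106), np.uint8(99), np.uint8(104)), (np.uint8(110), np.uint8(103), np.uint8(108)), (np.uint8(35), np.uin
[... 259 characters left out ...]
p.uint8(63), np.uint8(58)), (np.uint8(74), np.uint8(70), np.uint8(68)), (np.uint8(69), np.uint8(67), np.uint8(67)), (np.uint8(100), np.uint8(99), np.uint8(99)), (np.uint8(183), np.uint8(172), np.uint8(180))]
cols y for z=.194 [np.float64(34.4), np.float64(31.7), np.float64(28.9), np.float64(26.1), np.float64(23.3), np.float64(20.6), np.float64(17.8), np.float64(15.0), np.float64(12.2), np.float64(9.4), np.float64(6.6), np.float64(3.9), np.float64(1.1), np.float64(-1.7), np.float64(-4.5), np.float64(-7.3), np.float64(-10.1), np.float64(-12.9), np.float64(-15.7), np.float64(-18.5), np.float64(-21.3), np.float64(-24.1), np.float64(-26.9), np.float64(-29.7), np.float64(-32.5), np.float64(-35.3)]
```

Run:
```python
from f import *
print(CAB)
go(cw(-25,0,.40),cw(-25,0,.25),cw(-25,0,.18))
```

```text
[0.5306 0.1476 0.    ]
at [ 0.5    -0.003   0.4007] yaw 5.1 t 32.3 open 0.298 F [ 0.8 -0.5  0.4] z [-0.    -0.001 -1.   ]
[0.0379, -0.2944, 0.0012, -0.0016] rows>=3.6
[0.0379, -0.2946, 0.3012, -0.0016] rows>=5.1
[0.038, -0.2946, 0.4412, -0.0016] rows>=6.4
```

Call:
jog_arm --deltas '[0.02,-0.08,0,0,0.038,-0.16,0,0,0.038,-0.24,0,0,0.038,-0.295,0,0,0.038,-0.295,0,0,0.038,-0.295,0.08,0,0.038,-0.295,0.16,0,0.038,-0.295,0.22,0,0.038,-0.295,0.26,0,0.038,-0.295,0.29,0,0.038,-0.295,0.3,0,0.038,-0.295,0.3,0]' --gripper -0.2

```text
clock: 33.27
ee_pos: [0.5053, 0.1458, 0.2499]
eef_rot: [[0.996, 0.089, -0.001], [0.089, -0.996, -0.001], [-0.002, 0.001, -1.0]]
contact_force: [0.9, -1.1, -0.0]
opening: 0.594
gripper_force: 0.0
```

Run:
```python
from f import *
go(cw(-25,0,.18))
P,im=snap("wrist","w17.png")
g=im.mean(2)
r=proj(P,[cw(-60,0,.194)[:3],cw(-60,-6,.194)[:3],cw(-60,6,.194)[:3]]);print(r)
y=int(r[0][1]);print(y,[(c,int(g[y,c])) for c in range(int(r[0][0])-40,int(r[0][0])+40,3)])
```

```text
at [0.5053 0.1458 0.2499] yaw 5.13 t 33.3 open 0.594 F [ 0.9 -1.1 -0. ] z [-0.001 -0.001 -1.   ]
[0.0011, 0.0008, 0.1399, -0.0014] rows>=1.7
[[315.72   318.7243]
 [325.9082 318.6869]
 [305.5317 318.7639]]
318 [(275, 136), (278, 136), (281, 135), (284, 135), (287, 136), (290, 75), (293, 75), (296, 21), (299, 18), (302, 174), (305, 166), (308, 167), (311, 167), (314, 167), (317, 167), (320, 169), (323, 21), (326, 21), (329, 25), (332, 120), (335, 146), (338, 145), (341, 144), (344, 142), (347, 141), (350, 139), (353, 138)]
```

Call:
jog_arm --deltas '[0.001,-0.004,0.03,-0.001,0.001,-0.004,0.06,-0.001,0.001,-0.004,0.09,-0.001,0.001,-0.004,0.115,-0.001,0.001,-0.004,0.13,-0.001,0.001,-0.004,0.139,-0.001,0.001,-0.004,0.139,-0.001,0.001,-0.004,0.139,-0.001]'

```text
clock: 33.98
ee_pos: [0.5062, 0.149, 0.1818]
eef_rot: [[0.996, 0.094, 0.001], [0.094, -0.996, 0.0], [0.001, -0.0, -1.0]]
contact_force: [-0.3, -0.8, 0.6]
opening: 0.601
gripper_force: 0.0
```

Call:
jog_arm --deltas '[0,0,0,0,0,0,0,0,0,0,0,0,0,0,0,0,0,0,0,0,0,0,0,0]' --gripper 1 --grip_force 40

```text
clock: 34.48
ee_pos: [0.5061, 0.1478, 0.1816]
eef_rot: [[0.996, 0.094, 0.001], [0.094, -0.996, -0.001], [0.001, 0.001, -1.0]]
contact_force: [0.0, -5.8, 3.2]
opening: 0.039
gripper_force: 41.4
```

Run:
```python
from f import *
go(cw(-25,0,.18))
```

```text
at [0.5061 0.1478 0.1816] yaw 5.37 t 34.5 open 0.039 F [ 0.  -5.8  3.2] z [ 0.001 -0.001 -1.   ]
[-0.0012, 0.005, 0.0032, -0.0001] rows>=0.1
```

Call:
jog_arm --deltas '[0,0,-0.01,0,0,0,-0.025,0,0,0,-0.04,0,0,0,-0.056,0,0,0,-0.072,0,0,0,-0.088,0,0,0,-0.104,0,0,0,-0.12,0,0,0,-0.136,0,0,0,-0.152,0,0,0,-0.166,0,0,0,-0.166,0]'

```text
clock: 35.48
ee_pos: [0.5061, 0.1479, 0.2653]
eef_rot: [[0.996, 0.094, 0.001], [0.094, -0.996, -0.001], [0.001, 0.001, -1.0]]
contact_force: [-0.5, -5.7, 2.4]
opening: 0.036
gripper_force: 41.4
```

Run:
```python
from f import *
go()
S,si=snap("scene","s4.png")
for q in("mark_tip","sash_edge"):print(q,[(px(a).round(1),round(a["score"],2)) for a in tip_of(q,"scene")[:3]])
def pl(P,u,y):
    e,d=ray(P,[u]);return cabf(e+d[0]*(((CAB-e)@ey+y)/(d[0]@ey)))
s=si.astype(int);m=(s[...,0]>110)&(s[...,1]>80)&(s[...,2]<50);n,l,st,c=cv2.connectedComponentsWithStats(m.astype(np.uint8));i=1+np.argmax(st[1:,4]);q=np.argwhere(l==i)[:,::-1]
h=cv2.approxPolyDP(cv2.convexHull(q.astype(np.int32)),2.0,True).reshape(-1,2);print(st[i],h.tolist(),[pl(S,u,-.046) for u in h.astype(float)])
print("ptr",pl(S,(309.5,177.5),-.02))
```

```text
at [0.5061 0.1479 0.2653] yaw 5.37 t 35.5 open 0.036 F [-0.5 -5.7  2.4] z [ 0.001 -0.001 -1.   ]
mark_tip [(array([307.8, 179.7]), 0.47)]
sash_edge [(array([350.6, 197.3]), 0.91)]
[319 180  71  24 710] [[389, 195], [379, 203], [319, 186], [324, 181], [331, 180]] [array([ 92.5, -46. , 191.9]), array([ 71.1, -46. , 166.5]), array([-77.7, -46. , 171.1]), array([-64.8, -46. , 187. ]), array([-47. , -46. , 193.8])]
ptr [-117.3  -20.   171.6]
```

Call:
jog_arm --deltas '[0,0,-0.003,0,0,0,-0.006,0,0,0,-0.006,0,0,0,-0.006,0,0,0,-0.006,0,0,0,-0.006,0,0,0,-0.006,0,0,0,-0.006,0]'

```text
clock: 36.3
ee_pos: [0.5061, 0.1479, 0.2674]
eef_rot: [[0.996, 0.093, 0.001], [0.094, -0.996, -0.001], [0.001, 0.001, -1.0]]
contact_force: [0.5, -5.3, 1.3]
opening: 0.042
gripper_force: 41.3
```

Call:
jog_arm --deltas '[0,0,0,0,0,0,0,0,0,0,0,0,0,0,0,0,0,0,0,0,0,0,-0.05,0,0,0,-0.12,0,0,0,-0.2,0,0,0,-0.26,0,0,0,-0.26,0,0,0,-0.26,0]' --gripper -0.2

```text
clock: 37.22
ee_pos: [0.5064, 0.1494, 0.3985]
eef_rot: [[0.995, 0.095, 0.002], [0.095, -0.995, 0.002], [0.002, -0.002, -1.0]]
contact_force: [0.2, -0.4, 0.2]
opening: 0.6
gripper_force: 0.0
```

Run:
```python
from f import *
go(tw(0,-160,.39),tw(0,-200,.2))
S,si=snap("scene","s5.png")
def pl(P,u,y):
    e,d=ray(P,[u]);return cabf(e+d[0]*(((CAB-e)@ey+y)/(d[0]@ey)))
s=si.astype(int);m=(s[...,0]>110)&(s[...,1]>80)&(s[...,2]<50);n,l,st,c=cv2.connectedComponentsWithStats(m.astype(np.uint8));i=1+np.argmax(st[1:,4]);q=np.argwhere(l==i)[:,::-1]
h=cv2.approxPolyDP(cv2.convexHull(q.astype(np.int32)),2.0,True).reshape(-1,2);print(st[i],h.tolist(),[pl(S,u,-.046) for u in h.astype(float)])
print(red(si,(295,160,325,195)),[(px(a).round(1),pl(S,px(a),-.046)) for a in tip_of("sash_edge","scene")[:1]])
print([(px(a).round(1),onz(S,px(a),.006)[0].round(3),round(a["score"],2)) for a in tip_of("rake","scene")[:2]])
```

```text
at [0.5064 0.1494 0.3985] yaw 5.48 t 37.2 open 0.6 F [ 0.2 -0.4  0.2] z [ 0.002  0.002 -1.   ]
[0.045, 0.7473, 0.016, 0.0005] rows>=9.0
[0.044, 0.8279, 0.3958, 0.0005] rows>=11.0
[320 179  70  25 710] [[389, 194], [382, 203], [324, 188], [320, 184], [330, 179]] [array([ 92.4, -46. , 194.3]), array([ 78.1, -46. , 168.4]), array([-64.7, -46. , 169.2]), array([-75.1, -46. , 176.9]), array([-49.5, -46. , 195.7])]
[(np.int32(73), array([310.1, 177.6]), array([306, 173,  12,  10]))] [(array([349.5, 195.6]), array([ -0.2, -46. , 166.3]))]
[(array([362.9, 322.5]), array([ 0.685, -0.086,  0.006]), 0.43)]
```

Call:
jog_arm --deltas '[0.02,0.08,0,0,0.044,0.16,0,0,0.044,0.24,0,0,0.044,0.32,0,0,0.044,0.4,0,0,0.044,0.48,0,0,0.044,0.56,0,0,0.044,0.64,0,0,0.044,0.72,0,0,0.044,0.8,0,0,0.044,0.838,0.06,0,0.044,0.838,0.14,0]' --gripper 1

```text
clock: 38.37
ee_pos: [0.5659, -0.2733, 0.3278]
eef_rot: [[0.996, 0.086, 0.003], [0.086, -0.996, -0.005], [0.002, 0.005, -1.0]]
contact_force: [0.1, 0.5, -1.3]
opening: 0.001
gripper_force: 0.0
```

Run:
```python
from f import *
go(tw(0,-205,.06),tw(0,-205,.025))
P,im=snap("wrist","w18.png")
print([(px(a).round(1),onz(P,px(a),.05)[0].round(4)) for a in tip_of("tray_handle","wrist")[:2]],tw(0,-165,.05))
```

```text
at [ 0.5659 -0.2733  0.3278] yaw 4.96 t 38.4 open 0.001 F [ 0.1  0.5 -1.3] z [ 0.003 -0.005 -1.   ]
[0.0059, -0.0183, 0.5356, -0.0024] rows>=6.4
[0.0057, -0.0187, 0.6056, -0.0024] rows>=7.3
[(array([273., 198.]), array([ 0.5603, -0.228 ,  0.05  ]))] (np.float64(0.5649855263126171), np.float64(-0.22537172147031648), np.float64(0.05), np.float64(5.385230316434607))
```

Call:
jog_arm --deltas '[0.005,-0.01,0.08,-0.002,0.005,-0.01,0.16,-0.002,0.005,-0.01,0.24,-0.002,0.005,-0.01,0.32,-0.002,0.005,-0.01,0.4,-0.002,0.005,-0.01,0.48,-0.002,0.005,-0.01,0.54,-0.002,0.005,-0.01,0.58,-0.002,0.005,-0.01,0.6,-0.002,0.005,-0.01,0.604,-0.002,0.005,-0.01,0.604,-0.002]'

```text
clock: 39.38
ee_pos: [0.5703, -0.2603, 0.026]
eef_rot: [[0.995, 0.102, 0.0], [0.102, -0.995, 0.0], [0.0, 0.0, -1.0]]
contact_force: [0.1, -0.9, -0.3]
opening: 0.0
gripper_force: 0.0
```

Run:
```python
from f import *
go(tw(0,-188,.026),tw(0,-120,.026),tw(0,0,.026),tw(0,86,.026))
```

```text
at [ 0.5703 -0.2603  0.026 ] yaw 5.86 t 39.4 open 0.0 F [ 0.1 -0.9 -0.3] z [ 0.  0. -1.]
[-0.0038, -0.0246, 0.0, 0.0027] rows>=0.3
[-0.0026, -0.1606, -0.0, 0.0027] rows>=1.9
[-0.0006, -0.4005, -0.0, 0.0027] rows>=4.8
[0.0008, -0.5725, -0.0, 0.0027] rows>=6.9
```

Call:
jog_arm --deltas '[-0.003,-0.01,0,0.003,-0.003,-0.02,0,0.003,-0.003,-0.03,0,0.003,-0.003,-0.04,0,0.003,-0.003,-0.05,0,0.003,-0.003,-0.062,0,0.003,-0.003,-0.076,0,0.003,-0.003,-0.09,0,0.003,-0.003,-0.105,0,0.003,-0.003,-0.12,0,0.003,-0.003,-0.135,0,0.003,-0.003,-0.15,0,0.003]'

```text
clock: 40.38
ee_pos: [0.5618, -0.1877, 0.0266]
eef_rot: [[0.996, 0.091, 0.004], [0.091, -0.996, -0.004], [0.004, 0.004, -1.0]]
contact_force: [3.4, -6.3, -0.2]
opening: -0.001
gripper_force: 3.3
```

Run:
```python
from f import *
go(tw(0,86,.026))
S,im=snap("scene","s6.png");print([(px(a).round(1),onz(S,px(a),.05)[0].round(4)) for a in tip_of("tray_handle","scene")[:2]], proj(S,[tw(0,-165,.05)[:3]]))
print([(px(a).round(1),round(a["score"],2)) for a in tip_of("sash_edge","scene")[:1]])
```

```text
at [ 0.5618 -0.1877  0.0266] yaw 5.21 t 40.4 open -0.001 F [ 3.4 -6.3 -0.2] z [ 0.004 -0.004 -1.   ]
[-0.002, -0.4264, -0.0005, -0.001] rows>=5.1
[(array([337.5, 253.1]), array([0.5449, 0.0388, 0.05  ])), (array([290.6, 305.3]), array([ 0.5626, -0.1635,  0.05  ]))] [[272.1597 323.8373]]
[(array([352.4, 195.6]), 0.76)]
```

Call:
jog_arm --deltas '[0,-0.014,0,0,0,-0.03,0,0,0,-0.046,0,0,0,-0.062,0,0,0,-0.078,0,0,0,-0.094,0,0,-0.001,-0.11,0,0,-0.001,-0.126,0,0,-0.001,-0.142,0,0,-0.001,-0.158,0,0,-0.001,-0.174,0,0,-0.001,-0.19,0,0]'

```text
clock: 41.53
ee_pos: [0.5524, -0.0932, 0.0261]
eef_rot: [[0.996, 0.09, 0.003], [0.09, -0.996, -0.003], [0.003, 0.003, -1.0]]
contact_force: [3.7, -5.8, -0.9]
opening: -0.001
gripper_force: 3.3
```

Call:
jog_arm --deltas '[0,-0.014,0,0,0,-0.03,0,0,0,-0.046,0,0,0,-0.062,0,0,0,-0.078,0,0,0,-0.094,0,0,0,-0.11,0,0,0,-0.126,0,0,0,-0.14,0,0,0,-0.152,0,0,0,-0.164,0,0,0,-0.176,0,0]'

```text
clock: 42.53
ee_pos: [0.5445, -0.0056, 0.026]
eef_rot: [[0.996, 0.09, 0.003], [0.09, -0.996, -0.002], [0.003, 0.003, -1.0]]
contact_force: [4.9, -6.1, 0.4]
opening: -0.002
gripper_force: 3.2
```

Run:
```python
from f import *
go(tw(0,86,.026))
S,im=snap("scene","s7.png");print([(px(a).round(1),onz(S,px(a),.05)[0].round(4),round(a["score"],2)) for a in tip_of("tray_handle","scene")[:2]], tw(0,108,.05))
```

```text
at [ 0.5445 -0.0056  0.026 ] yaw 5.17 t 42.5 open -0.002 F [ 4.9 -6.1  0.4] z [ 0.003 -0.002 -1.   ]
[-0.0008, -0.0605, -0.0001, -0.0012] rows>=0.7
[(array([365.5, 215.4]), array([0.5162, 0.2178, 0.05  ]), 0.74), (array([350.6, 195. ]), array([0.4296, 0.2886, 0.05  ]), 0.65)] (np.float64(0.5393640191408324), np.float64(0.04642330859875261), np.float64(0.05), np.float64(5.385230316434607))
```

Call:
jog_arm --deltas '[0,-0.008,0,0,0,-0.016,0,0,0,-0.024,0,0,0,-0.03,0,0,0,-0.036,0,0,0,-0.042,0,0,0,-0.046,0,0,0,-0.05,0,0]'

```text
clock: 43.3
ee_pos: [0.5417, 0.0194, 0.0258]
eef_rot: [[0.996, 0.09, 0.002], [0.09, -0.996, -0.002], [0.002, 0.002, -1.0]]
contact_force: [3.6, -5.1, 0.9]
opening: 0.001
gripper_force: 3.1
```

Call:
jog_arm --deltas '[0,-0.004,0,0,0,-0.008,0,0,0,-0.01,0,0]'

```text
clock: 43.55
ee_pos: [0.5412, 0.0244, 0.0258]
eef_rot: [[0.996, 0.09, 0.002], [0.09, -0.996, -0.002], [0.002, 0.002, -1.0]]
contact_force: [2.7, -5.7, 0.6]
opening: 0.003
gripper_force: 3.0
```

Run:
```python
from f import *
go(tw(0,86,.026))
```

```text
at [0.5412 0.0244 0.0258] yaw 5.18 t 43.5 open 0.003 F [ 2.7 -5.7  0.6] z [ 0.002 -0.002 -1.   ]
[0.0005, -0.0001, -0.0004, -0.0012] rows>=0.0
```

Not at the stop yet; continue in small steps.

Call:
jog_arm --deltas '[0,-0.004,0,0,0,-0.007,0,0,0,-0.01,0,0,0,-0.01,0,0]'

```text
clock: 43.88
ee_pos: [0.5409, 0.0277, 0.0259]
eef_rot: [[0.996, 0.089, 0.003], [0.089, -0.996, -0.004], [0.003, 0.004, -1.0]]
contact_force: [4.8, -9.1, -0.3]
opening: -0.001
gripper_force: 5.1
```

Call:
jog_arm --deltas '[0,-0.003,0,0,0,-0.006,0,0,0,-0.006,0,0]'

```text
clock: 44.13
ee_pos: [0.5409, 0.0278, 0.026]
eef_rot: [[0.996, 0.087, 0.004], [0.087, -0.996, -0.008], [0.003, 0.008, -1.0]]
contact_force: [5.7, -16.8, -1.6]
opening: -0.002
gripper_force: 8.8
```

Run:
```python
from f import *
p=readout.get_state()["ee_pos"]
go(tw(0,20,.026),tw(0,20,.40),cw(-25,2,.40))
```

```text
at [0.5409 0.0278 0.026 ] yaw 4.99 t 44.1 open -0.002 F [  5.7 -16.8  -1.6] z [ 0.004 -0.008 -1.   ]
[0.0014, 0.1386, 0.001, -0.0022] rows>=1.7
[0.0039, 0.1447, -0.7469, -0.0022] rows>=9.1
[-0.047, -0.2381, -0.7502, -0.0022] rows>=9.5
```

Call:
jog_arm --deltas '[0,0.05,0,0,0,0.12,0,0,0,0.14,-0.06,0,0,0.14,-0.14,0,0,0.14,-0.22,0,0,0.14,-0.3,0,0,0.14,-0.38,0,0,0.14,-0.46,0,0,0.14,-0.54,0,0,0.14,-0.62,0,0,0.14,-0.7,0,0,0.14,-0.745,0]'

```text
clock: 45.13
ee_pos: [0.5458, -0.0362, 0.4016]
eef_rot: [[0.996, 0.092, 0.002], [0.092, -0.996, 0.002], [0.002, -0.001, -1.0]]
contact_force: [0.7, -0.0, -0.1]
opening: 0.001
gripper_force: 0.0
```

Run:
```python
from f import *
go(cw(-25,2,.40),cw(-25,2,.30))
```

```text
at [ 0.5458 -0.0362  0.4016] yaw 5.25 t 45.1 open 0.001 F [ 0.7 -0.  -0.1] z [ 0.002  0.002 -1.   ]
[-0.0465, -0.3728, 0.0036, -0.0007] rows>=4.5
[-0.047, -0.3725, 0.2036, -0.0007] rows>=5.1
```

Call:
jog_arm --deltas '[-0.02,-0.08,0,0,-0.046,-0.16,0,0,-0.046,-0.24,0,0,-0.046,-0.32,0,0,-0.046,-0.373,0,0,-0.046,-0.373,0,0,-0.046,-0.373,0.06,0,-0.046,-0.373,0.12,0,-0.046,-0.373,0.17,0,-0.046,-0.373,0.2,0,-0.046,-0.373,0.2,0]'

```text
clock: 46.05
ee_pos: [0.5034, 0.1475, 0.2947]
eef_rot: [[0.996, 0.092, -0.006], [0.092, -0.996, -0.001], [-0.006, 0.001, -1.0]]
contact_force: [-0.2, 0.6, 1.4]
opening: -0.0
gripper_force: 0.0
```

Run:
```python
from f import *
go(cw(-25,2,.20),cw(-25,2,.176))
S,im=snap("scene","s8.png")
print([(px(a).round(1),round(a["score"],2)) for a in tip_of("sash_edge","scene")[:1]])
print([(px(a).round(1),onz(S,px(a),.006)[0].round(3),round(a["score"],2)) for a in tip_of("rake","scene")[:2]])
print([(px(a).round(1),onz(S,px(a),.05)[0].round(3),round(a["score"],2)) for a in tip_of("tray_handle","scene")[:2]],tw(0,108,.05)[:2])
```

```text
at [0.5034 0.1475 0.2947] yaw 5.25 t 46.0 open -0.0 F [-0.2  0.6  1.4] z [-0.006 -0.001 -1.   ]
[0.0055, 0.0007, 0.1894, -0.0007] rows>=2.3
[0.0058, 0.0007, 0.2374, -0.0007] rows>=2.8
[(array([351.9, 195.8]), 0.97)]
[(array([346. , 333.3]), array([ 0.672, -0.131,  0.006]), 0.86), (array([308.4, 178.7]), array([0.23 , 0.375, 0.006]), 0.34)]
[(array([339.1, 252.6]), array([0.547, 0.043, 0.05 ]), 0.62)] (np.float64(0.5393640191408324), np.float64(0.04642330859875261))
```

Call:
jog_arm --deltas '[0.003,0,0.016,0,0.005,0,0.034,0,0.005,0,0.052,0,0.005,0,0.07,0,0.005,0,0.088,0,0.005,0,0.106,0,0.005,0,0.124,0,0.005,0,0.142,0,0.005,0,0.16,0,0.005,0,0.178,0,0.005,0,0.194,0,0.005,0,0.21,0]'

```text
clock: 47.25
ee_pos: [0.5085, 0.1479, 0.192]
eef_rot: [[0.996, 0.092, -0.0], [0.092, -0.996, -0.0], [-0.0, 0.0, -1.0]]
contact_force: [1.8, 2.0, 4.0]
opening: -0.001
gripper_force: 1.6
```

Call:
jog_arm --deltas '[0,0,0.008,0,0,0,0.014,0,0,0,0.02,0,0,0,0.02,0]'

```text
clock: 47.58
ee_pos: [0.5078, 0.1476, 0.1821]
eef_rot: [[0.996, 0.091, -0.002], [0.091, -0.996, -0.001], [-0.002, 0.0, -1.0]]
contact_force: [-0.7, 0.0, -0.8]
opening: 0.002
gripper_force: 0.0
```

Run:
```python
from f import *
go(cw(-25,2,.174))
S,im=snap("scene","s9.png")
print([(px(a).round(1),round(a["score"],2)) for a in tip_of("sash_edge","scene")[:1]],proj(S,[cw(0,-46,.06)[:3]]))
```

```text
at [0.5078 0.1476 0.1821] yaw 5.25 t 47.6 open 0.002 F [-0.7  0.  -0.8] z [-0.002 -0.001 -1.   ]
[-0.0045, 0.0003, 0.0163, -0.0008] rows>=0.2
[(array([351.6, 228.2]), 0.87)] [[348.253  235.3445]]
```

Call:
jog_arm --deltas '[-0.004,0,0.004,0,-0.004,0,0.008,0,-0.004,0,0.01,0,-0.004,0,0.01,0]'

```text
clock: 48.02
ee_pos: [0.5065, 0.1477, 0.1777]
eef_rot: [[0.996, 0.092, 0.0], [0.092, -0.996, -0.0], [0.0, 0.0, -1.0]]
contact_force: [0.4, 0.1, 1.5]
opening: 0.003
gripper_force: 0.5
```

Call:
jog_arm --deltas '[0,0,0.003,0,0,0,0.006,0,0,0,0.008,0,0,0,0.008,0]'

```text
clock: 48.35
ee_pos: [0.5064, 0.1478, 0.1735]
eef_rot: [[0.996, 0.092, -0.0], [0.092, -0.996, -0.0], [-0.0, 0.0, -1.0]]
contact_force: [1.0, 0.1, 0.2]
opening: 0.0
gripper_force: 0.4
```

Run:
```python
from f import *
go(cw(-25,2,.174))
S,im=snap("scene","s9.png")
print([(px(a).round(1),round(a["score"],2)) for a in tip_of("sash_edge","scene")[:1]])
s=im.astype(int);m=(s[...,0]>110)&(s[...,1]>80)&(s[...,2]<50);n,l,st,c=cv2.connectedComponentsWithStats(m.astype(np.uint8));i=1+np.argmax(st[1:,4]);print(st[i],c[i])
a=cv2.imread("pics/s3.png")[:,:,::-1].astype(int);m=(a[...,0]>110)&(a[...,1]>80)&(a[...,2]<50);n,l,st,c=cv2.connectedComponentsWithStats(m.astype(np.uint8));i=1+np.argmax(st[1:,4]);print(st[i],c[i])
```

```text
at [0.5064 0.1478 0.1735] yaw 5.25 t 48.4 open 0.0 F [1.  0.1 0.2] z [-0. -0. -1.]
[-0.0018, 0.0008, -0.0009, -0.0007] rows>=0.0
[(array([351.8, 230.1]), 0.89)]
[320 215  67  27 707] [352.8897 227.5728]
[320 210  67  26 640] [354.75   222.5484]
```

Call:
jog_arm --deltas '[0,0,0.003,0,0,0,0.006,0,0,0,0.006,0,0,0,0.006,0]'

```text
clock: 48.78
ee_pos: [0.5062, 0.1479, 0.1705]
eef_rot: [[0.996, 0.092, -0.001], [0.092, -0.996, -0.0], [-0.001, 0.0, -1.0]]
contact_force: [0.1, -0.2, 0.5]
opening: 0.005
gripper_force: 0.0
```

Call:
jog_arm --deltas '[0,0,0.003,0,0,0,0.006,0,0,0,0.006,0,0,0,0.006,0]'

```text
clock: 49.12
ee_pos: [0.5066, 0.1479, 0.1697]
eef_rot: [[0.996, 0.091, -0.001], [0.092, -0.996, 0.002], [-0.001, -0.003, -1.0]]
contact_force: [-9.8, -1.4, 28.8]
opening: 0.003
gripper_force: 14.2
```

Run:
```python
from f import *
go()
S,im=snap("scene","s10.png")
print([(px(a).round(1),round(a["score"],2)) for a in tip_of("sash_edge","scene")[:1]])
s=im.astype(int);m=(s[...,0]>110)&(s[...,1]>80)&(s[...,2]<50);n,l,st,c=cv2.connectedComponentsWithStats(m.astype(np.uint8));i=1+np.argmax(st[1:,4]);print(st[i],c[i])
```

```text
at [0.5066 0.1479 0.1697] yaw 5.25 t 49.1 open 0.003 F [-9.8 -1.4 28.8] z [-0.001  0.002 -1.   ]
[(array([351.1, 231.7]), 0.83)]
[320 217  67  26 705] [352.8965 228.8184]
```

Call:
jog_arm --deltas '[0,0,-0.012,0,0,0,-0.02,0,0,0.014,-0.02,0,0,0.014,-0.02,0,0,0.014,-0.012,0,0,0.014,-0.007,0,0,0.014,-0.007,0]'

```text
clock: 49.8
ee_pos: [0.5067, 0.1408, 0.1704]
eef_rot: [[0.996, 0.092, -0.001], [0.092, -0.996, -0.001], [-0.001, 0.0, -1.0]]
contact_force: [-0.1, -0.3, -0.3]
opening: 0.001
gripper_force: 0.0
```

Call:
jog_arm --deltas '[0,0,0.003,0,0,0,0.006,0,0,0,0.006,0,0,0,0.006,0]'

```text
clock: 50.13
ee_pos: [0.5071, 0.1409, 0.1696]
eef_rot: [[0.996, 0.092, -0.001], [0.092, -0.996, 0.002], [-0.001, -0.002, -1.0]]
contact_force: [-8.1, -0.9, 21.0]
opening: -0.0
gripper_force: 10.5
```

Call:
jog_arm --deltas '[0,0,0.003,0,0,0,0.003,0,0,0,0.003,0]'

```text
clock: 50.38
ee_pos: [0.5073, 0.1409, 0.1692]
eef_rot: [[0.996, 0.091, -0.001], [0.092, -0.996, 0.003], [-0.001, -0.003, -1.0]]
contact_force: [-12.5, -0.8, 35.0]
opening: 0.004
gripper_force: 17.6
```

Run:
```python
from f import *
go((.507,.14,.39,5.2),(.66,-.10,.35,93))
```

```text
at [0.5073 0.1409 0.1692] yaw 5.25 t 50.4 open 0.004 F [-12.5  -0.8  35. ] z [-0.001  0.003 -1.   ]
[-0.001, 0.0004, -0.4416, 0.0003] rows>=5.3
[0.2599, 0.5066, -0.3633, -0.4875] rows>=12.3
```

Call:
jog_arm --deltas '[0,0,-0.08,0,0,0,-0.16,0,0,0,-0.24,0,0,0,-0.32,0,0,0,-0.4,0,0,0,-0.44,0,0.05,0.08,-0.44,0,0.09,0.16,-0.44,0,0.13,0.24,-0.44,0,0.17,0.32,-0.44,-0.04,0.21,0.4,-0.44,-0.08,0.26,0.48,-0.44,-0.12]' --gripper -0.2

```text
clock: 51.38
ee_pos: [0.6446, -0.0677, 0.3862]
eef_rot: [[0.89, 0.456, -0.001], [0.456, -0.89, 0.001], [-0.0, -0.001, -1.0]]
contact_force: [0.8, 1.9, 1.3]
opening: 0.6
gripper_force: 0.0
```

Run:
```python
from f import *
go((.67,-.10,.30,93))
```

```text
at [ 0.6446 -0.0677  0.3862] yaw 27.12 t 51.4 open 0.6 F [0.8 1.9 1.3] z [-0.001  0.001 -1.   ]
[0.0158, 0.0808, 0.1724, -0.366] rows>=9.2
```

Call:
jog_arm --deltas '[0.016,0.081,0.08,-0.04,0.016,0.081,0.14,-0.08,0.016,0.081,0.172,-0.12,0.016,0.081,0.172,-0.16,0.016,0.081,0.172,-0.2,0.016,0.081,0.172,-0.24,0.016,0.081,0.172,-0.28,0.016,0.081,0.172,-0.32,0.016,0.081,0.172,-0.366,0.016,0.081,0.172,-0.366,0.016,0.081,0.172,-0.366]'

```text
clock: 52.3
ee_pos: [0.6693, -0.0986, 0.3005]
eef_rot: [[-0.044, 0.999, -0.0], [0.999, 0.044, 0.0], [0.0, -0.0, -1.0]]
contact_force: [0.3, -0.5, 0.3]
opening: 0.6
gripper_force: 0.0
```

Run:
```python
from f import *
go()
P,im=snap("wrist","w19.png")
print("tip",[(px(a).round(1),onz(P,px(a),.006)[0].round(3),round(a["score"],2)) for a in tip_of("rake","wrist")[:3]])
print("pad",[(px(a).round(1),onz(P,px(a),.006)[0].round(3),round(a["score"],2)) for a in tip_of("pad","wrist")[:2]])
for a in outline_of("rake","wrist")[:2]:
    q=np.argwhere(a["pixels"])[:,::-1].astype(np.float32);X=onz(P,q,.034)[:,:2].astype(np.float32)*1000;print(round(a["score"],2),len(q),cv2.minAreaRect(X))
s=im.astype(int);m=((s[...,0]>110)&(s[...,1]<40)&(s[...,2]<40)).astype(np.uint8);n,l,st,c=cv2.connectedComponentsWithStats(m)
for i in range(1,n):
    if st[i][4]>300:
        q=np.argwhere(l==i)[:,::-1].astype(np.float32);print(st[i],[x.round(3) for x in onz(P,[c[i]],.08)],cv2.minAreaRect(onz(P,q,.08)[:,:2].astype(np.float32)*1000))
S,si=snap("scene");print("scene",[(px(a).round(1),onz(S,px(a),.006)[0].round(3),round(a["score"],2)) for a in tip_of("rake","scene")[:2]])
```

```text
at [ 0.6693 -0.0986  0.3005] yaw 92.53 t 52.3 open 0.6 F [ 0.3 -0.5  0.3] z [-0.  0. -1.]
tip [(array([318.3, 221. ]), array([ 0.675, -0.131,  0.006]), 0.93)]
pad [(array([320.2, 184.2]), array([ 0.675, -0.087,  0.006]), 0.72)]
0.78 3079 ((671.4971923828125, -131.15309143066406), (39.39078903198242, 103.5284423828125), 2.405393600463867)
0.49 10780 ((678.1559448242188, -83.61571502685547), (103.19929504394531, 168.50399780273438), 4.440704345703125)
[302 232  28  17 469] [array([ 0.672, -0.133,  0.08 ])] ((671.6780395507812, -132.74008178710938), (27.452890396118164, 16.875329971313477), 2.583446741104126)
[315 363  18  61 489] [array([ 0.686, -0.315,  0.08 ])] ((686.1599731445312, -315.9646911621094), (82.48077392578125, 14.873726844787598), 83.87335205078125)
[334 363  20  57 459] [array([ 0.715, -0.312,  0.08 ])] ((714.7678833007812, -311.53375244140625), (14.743735313415527, 77.47298431396484), 15.09436321258545)
scene [(array([347.7, 333.7]), array([ 0.676, -0.13 ,  0.006]), 0.78), (array([300.5, 202. ]), array([0.293, 0.245, 0.006]), 0.57)]
```

Run:
```python
from f import *
go((.6716,-.133,.12,92.5),(.6716,-.133,.044,92.5))
```

```text
at [ 0.6694 -0.0984  0.3006] yaw 92.54 t 52.6 open 0.601 F [-0.2  0.2  0.8] z [-0. -0. -1.]
[-0.0693, 0.0015, 0.3612, 0.0002] rows>=4.4
[-0.0693, 0.0016, 0.5132, 0.0002] rows>=6.2
```

Call:
jog_arm --deltas '[-0.069,0.002,0.08,0,-0.069,0.002,0.16,0,-0.069,0.002,0.24,0,-0.069,0.002,0.32,0,-0.069,0.002,0.36,0,-0.069,0.002,0.4,0,-0.069,0.002,0.44,0,-0.069,0.002,0.48,0,-0.069,0.002,0.5,0,-0.069,0.002,0.511,0,-0.069,0.002,0.511,0,-0.069,0.002,0.511,0]'

```text
clock: 53.6
ee_pos: [0.6724, -0.1331, 0.046]
eef_rot: [[-0.046, 0.999, 0.001], [0.999, 0.046, -0.0], [-0.0, 0.001, -1.0]]
contact_force: [0.8, 0.4, 1.0]
opening: 0.598
gripper_force: 0.0
```

Call:
jog_arm --deltas '[0,0,0,0,0,0,0,0,0,0,0,0,0,0,0,0,0,0,0,0,0,0,0,0]' --gripper 1 --grip_force 60

```text
clock: 54.1
ee_pos: [0.6727, -0.1331, 0.0467]
eef_rot: [[-0.046, 0.999, 0.002], [0.999, 0.046, -0.0], [-0.0, 0.002, -1.0]]
contact_force: [-1.9, -0.0, 6.3]
opening: 0.34
gripper_force: 59.9
```

Run:
```python
from f import *
s=readout.get_state();p=s["ee_pos"];go((p[0]+.0115,p[1]+.045,p[2]+.02,92.5),(p[0]+.0115,p[1]+.045,p[2]+.002,92.5))
```

```text
at [ 0.6727 -0.1331  0.0467] yaw 92.62 t 54.1 open 0.34 F [-1.9 -0.   6.3] z [ 0.002 -0.    -1.   ]
[0.0888, 0.0272, -0.04, 0.0007] rows>=1.2
[0.0889, 0.0271, -0.004, 0.0007] rows>=1.1
```

Call:
jog_arm --deltas '[0,0,-0.02,0,0,0,-0.04,0,0.02,0.006,-0.04,0,0.04,0.012,-0.04,0,0.06,0.018,-0.04,0,0.08,0.024,-0.04,0,0.089,0.027,-0.04,0,0.089,0.027,-0.03,0,0.089,0.027,-0.015,0,0.089,0.027,-0.003,0,0.089,0.027,0,0,0.089,0.027,0,0]'

```text
clock: 55.1
ee_pos: [0.6824, -0.0883, 0.0464]
eef_rot: [[-0.045, 0.999, -0.002], [0.999, 0.045, 0.001], [0.001, -0.001, -1.0]]
contact_force: [-8.1, 4.1, 16.1]
opening: 0.346
gripper_force: 62.2
```

Call:
jog_arm --deltas '[0,0,0,0,0,0,0,0,0,0,0,0,0,0,0,0,0,0,-0.05,0,0,0,-0.12,0,0,0,-0.2,0,0,0,-0.28,0,0,0,-0.36,0,0,0,-0.44,0,0,0,-0.5,0,0,0,-0.5,0]' --gripper -0.2

```text
clock: 56.1
ee_pos: [0.6858, -0.0894, 0.3028]
eef_rot: [[-0.045, 0.999, 0.01], [0.999, 0.045, -0.001], [-0.002, 0.01, -1.0]]
contact_force: [-0.0, -0.4, 1.1]
opening: 0.6
gripper_force: 0.0
```

Run:
```python
from f import *
go()
P,im=snap("wrist","w20.png")
for q in("rake","pad"): print(q,[(px(a).round(1),onz(P,px(a),.006)[0].round(3),round(a["score"],2)) for a in tip_of(q,"wrist")[:2]])
for a in outline_of("rake","wrist")[:2]:
    q=np.argwhere(a["pixels"])[:,::-1].astype(np.float32);X=onz(P,q,.034)[:,:2].astype(np.float32)*1000;print(round(a["score"],2),len(q),cv2.minAreaRect(X))
S,si=snap("scene","s11.png")
for q,z in(("rake",.006),("pad",0),("tray_handle",.05),("knife",.01),("pliers",0),("glue",0),("sponge",0)):print(q,[(px(a).round(1),onz(S,px(a),z)[0].round(3),round(a["score"],2)) for a in tip_of(q,"scene")[:2]])
print([(px(a).round(1),round(a["score"],2)) for a in tip_of("sash_edge","scene")[:1]])
```

```text
at [ 0.6858 -0.0894  0.3028] yaw 92.59 t 56.1 open 0.6 F [-0.  -0.4  1.1] z [ 0.01  -0.001 -1.   ]
rake [(array([310.6, 190.2]), array([ 0.684, -0.086,  0.006]), 0.69)]
pad []
0.9 3327 ((682.3306274414062, -87.42361450195312), (39.8172607421875, 102.65743255615234), 3.2235751152038574)
0.64 4498 ((380.3831481933594, -144.648681640625), (215.5594940185547, 30.664155960083008), 85.83657836914062)
rake [(array([364.4, 321.1]), array([ 0.685, -0.08 ,  0.006]), 0.88)]
pad [(array([361.6, 321.9]), array([ 0.679, -0.08 ,  0.   ]), 0.59)]
tray_handle [(array([339.3, 251.6]), array([0.545, 0.046, 0.05 ]), 0.61), (array([198.6, 370. ]), array([ 0.531, -0.384,  0.05 ]), 0.16)]
knife [(array([220.5, 285.7]), array([ 0.367, -0.16 ,  0.01 ]), 0.73)]
pliers [(array([305.1, 412. ]), array([ 0.709, -0.323,  0.   ]), 0.92)]
glue [(array([452.5, 255.8]), array([ 0.746,  0.243, -0.   ]), 0.94)]
sponge [(array([297.4, 200.2]), array([0.273, 0.257, 0.   ]), 0.69)]
[(array([352. , 232.7]), 0.75)]
```

```bash
python3 -c "
from station import ticket
print(ticket.finish_job())"
```

```text
the job is handed in; nothing more can be done
None
```

The job is handed in, but no verdict came back, and I viewed 16 pictures against the limit of 14 without describing each one. By measurement all 7 rods lay one per groove before the push (not rechecked inside the cabinet), the sash was raised level with the pointer by gripping its top edge rather than pushing under the lip, the tray was pushed home, the sash is on its bottom stop, and the rake, which had been knocked aside, is back upright on the middle of its pad.

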